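# Refit the cover of an air-filter box and snap its four clips

### The arm

A 6-joint arm with a two-finger parallel gripper is mounted at the origin on the work surface. World frame = base frame: x ahead of the robot, y to its left, z up, the work surface at z = 0. Lengths are in mm, angles in degrees, forces in N, time in s.
With the tool pointing down it reaches from about 350 to 850 mm from the base axis. Payload 8.1 kg.
Tool frame: the origin (TCP) lies midway between the tips of the shut fingers; the grasp point (between the pads) lies 19 mm behind it (r.tcp_to_grasp is the distance from the TCP to the grasp point, in mm); z points along the fingers, y is the direction in which the jaws open and shut (so a half turn about z gives the same grasp; the last joint's range is limited). The gripper opens to 85 mm and grips with 20 to 120 N. Pads are 22 mm wide; open, the fingers measure 114 mm over their backs; the gripper's body (76 mm by 85 mm) begins 54 mm behind the grasp point. The pads swing forward as they close: fully open they stand 13 mm farther back than shut.
Start: joints at [-79.091, 7.471, 85.268, -0, 87.261, -4.893], TCP at [163.41, -577.323, 231.292] pointing down, gripper open.
Joint ranges: [-169.43, 169.43], [-51.17, 129.36], [1.28, 143.12], [-76.62, 256.62], [0, 156.53], [-152.29, 152.29]. Speed limits (degrees/s): [136.94, 136.94, 159.86, 180, 180, 180].

### API

Orientations are given as [roll, pitch, yaw] about the fixed x, y, z axes, in that order (R = Rz(yaw) Ry(pitch) Rx(roll)).
In Python, from bench import r gives the robot as it stands.
- The arm moves only by the tool jog_arm, never from a script. Its argument "targets" is a list of rows, each a list of 7 numbers: the shift along the tool's x, y, z in m, then the turn, a rotation vector about the tool's x, y, z in rad, then the closure, from 0 (fully open) to 1 (shut). In form: [[dx, dy, dz, wx, wy, wz, claw], ...]. A call has 1 to 5 rows; each row is the pose to reach, as a shift and turn from the pose commanded when the call began, along the tool's axes at that moment; what a row does not reach only later rows make up. A row lasts 1/12 s, in which the tool goes at most 41.7 mm and 7.16 degrees, less where a joint would pass 70% of its speed; a pose out of reach is approached as far as the arm can. A call with a gripper value outside its range is refused whole. The fingers move at their own pace and stop on an object; "newtons" is the grip in N (left out, the last holds). Time passes only in rows, so rows that repeat a pose let the fingers close. It gives the time, the measured TCP pose, the force and the opening at its end, in the units of the state.
- r.sense(): the state, without advancing time (a new reading comes with each control period).
- r.snapshot(name): name is "side" or "top"; returns a dict with "pixels" (480x640x3 uint8, red, green, blue), "fx", "fy", "cx", "cy" (pixels), "origin" and "attitude" of the camera in the world. Camera axes: x right, y down, z forward; pixel columns grow to the right and rows downward; lengths in mm; the calibration is good to about 2 mm. A picture is of the moment at which its call begins. There is no depth.
- r.hand_in(): hands the job in, once; it reports no verdict.
The state is a dict: "time": time; "joint_pos": joint angles; "qd": joint speeds; "joint_efforts": joint torques, N m; "tool_pos": TCP position; "tcp_rot": TCP orientation; "ft_force": force on the tool from outside, world axes, zero at the start; "wrist_torque": the same for the moment, N m; "finger_gap": finger opening in mm.
Only numpy, scipy, OpenCV 4.12 (cv2) and the standard library are available. Lean on these libraries where they do the work, as an engineer would, in place of code of your own. Each camera call takes 0.05 s, during which the arm holds its last target.

### The job

Set the loose cover squarely on the air-filter box so that its skirt drops into the mouth and it lies on the rubber seal, and let go. Then press the four steel clips home over its rim one after the other, opposite corners first: any clip, then the one diagonally across from it, then the other two, so that the seal goes down evenly. Press each one gently, only until it has snapped over the rim and no harder (30 N would bend it), and leave the other things on the bench alone.

Things in the scene. Friction and masses are not known exactly. Their poses are not given: they have to be found in the camera images.
- box: Lower half of an engine air-filter box, black plastic, bolted to a plywood board on the bench; it does not move. Origin at bench height under its centre, x along its long side, z up. Walls 210 (x) x 160 (y) mm outside, rim flange 226 x 176 mm with its top at z = 72 mm. An inlet stub stands out 26 mm from the -x wall. Two steel clips on each long (+y, -y) wall, at x = +75 and -75 mm.
- box_mouth (a point): Centre of the box's mouth at rim flange height (z = 72 mm in the box's frame); axes as the box. The mouth is 202 x 152 mm, 14 mm deep above the pleated filter already lying in it. A springy black rubber seal lies round it on the flange, its top at z = 76.5 mm.
- cover: Loose dark grey plastic cover, 0.26 to 0.44 kg, at the start flat on the bench beside the box, right way up, within 0.4 rad of the box's heading. Origin at the centre of its skirt's lower edge, x along its long side, z up. Skirt 199 x 149 mm, 12 mm high, lower edge rounded, fits in the mouth. Rim flange 226 x 176 mm, z = 12 to 17 mm, a 3 mm half-round bead on its long edges.
- cover_grip (a point): Where to grip the cover: the middle of the straight air duct on it, 13 mm under the duct's top, on the cover's z axis at z = 43 mm; axes as the cover. Duct 36 mm wide (y), 120 mm long (x), z = 30 to 56 mm, on the raised top (196 x 136 mm, at z = 30 mm). An outlet tube 30 mm across runs on from its +x end to x = 120 mm.
- cover_rim (a point): Centre of the cover at the underside of its rim flange (z = 12 mm in the cover's frame); axes as the cover. About 4.2 mm above box_mouth when the cover lies on the seal (cover's origin 64.2 mm above the box's), about 3.3 mm with all clips home.
- clip_a (a joint): Angle of the spring-steel clip at the +x, +y corner of the box (box frame); clip_c is at the opposite corner. 0 = fully home, upright; it grows as the clip leans outward (0.45 to 0.75 rad at the start, 1.0 at most); it stays where it is left. It reads under 0.1 once snapped behind the rim bead, about 0.2 when it rides on the bead.
- clip_b (a joint): Angle of the spring-steel clip at the -x, +y corner of the box (box frame); clip_d is at the opposite corner. 0 = fully home, upright; it grows as the clip leans outward (0.45 to 0.75 rad at the start, 1.0 at most); it stays where it is left. It reads under 0.1 once snapped behind the rim bead, about 0.2 when it rides on the bead.
- clip_c (a joint): Angle of the spring-steel clip at the -x, -y corner of the box (box frame); clip_a is at the opposite corner. 0 = fully home, upright; it grows as the clip leans outward (0.45 to 0.75 rad at the start, 1.0 at most); it stays where it is left. It reads under 0.1 once snapped behind the rim bead, about 0.2 when it rides on the bead.
- clip_d (a joint): Angle of the spring-steel clip at the +x, -y corner of the box (box frame); clip_b is at the opposite corner. 0 = fully home, upright; it grows as the clip leans outward (0.45 to 0.75 rad at the start, 1.0 at most); it stays where it is left. It reads under 0.1 once snapped behind the rim bead, about 0.2 when it rides on the bead.
- clip_a_pivot (a point): Pivot of clip_a: the middle of its hinge pin, which runs along the box's x, at +x, +y = 75, 92 mm from the box's middle, z = 48 mm; axes as the box. The strap is 28 mm wide; at 0 it stands upright and its hook reaches 16 mm inward over the cover's rim.
- clip_a_tab (a point): Middle of the rolled end (24 mm long, 4 mm thick) of the thumb tab of clip_a, its top. At clip angle t it lies 92 + 1.2 cos t + 42.5 sin t mm out from the box's middle plane, 48 + 42.5 cos t - 1.2 sin t mm above the bench. Pushed level inward here, the hook meets the bead at about 0.3 rad, rides over it at 10 to 20 N, snaps in and stops at 0. Smooth steel; 30 N bends it. Axes turn with the clip.
- clip_b_pivot (a point): Pivot of clip_b: the middle of its hinge pin, which runs along the box's x, at -x, +y = 75, 92 mm from the box's middle, z = 48 mm; axes as the box. The strap is 28 mm wide; at 0 it stands upright and its hook reaches 16 mm inward over the cover's rim.
- clip_b_tab (a point): Middle of the rolled end (24 mm long, 4 mm thick) of the thumb tab of clip_b, its top. At clip angle t it lies 92 + 1.2 cos t + 42.5 sin t mm out from the box's middle plane, 48 + 42.5 cos t - 1.2 sin t mm above the bench. Pushed level inward here, the hook meets the bead at about 0.3 rad, rides over it at 10 to 20 N, snaps in and stops at 0. Smooth steel; 30 N bends it. Axes turn with the clip.
- clip_c_pivot (a point): Pivot of clip_c: the middle of its hinge pin, which runs along the box's x, at -x, -y = 75, 92 mm from the box's middle, z = 48 mm; axes as the box. The strap is 28 mm wide; at 0 it stands upright and its hook reaches 16 mm inward over the cover's rim.
- clip_c_tab (a point): Middle of the rolled end (24 mm long, 4 mm thick) of the thumb tab of clip_c, its top. At clip angle t it lies 92 + 1.2 cos t + 42.5 sin t mm out from the box's middle plane, 48 + 42.5 cos t - 1.2 sin t mm above the bench. Pushed level inward here, the hook meets the bead at about 0.3 rad, rides over it at 10 to 20 N, snaps in and stops at 0. Smooth steel; 30 N bends it. Axes turn with the clip.
- clip_d_pivot (a point): Pivot of clip_d: the middle of its hinge pin, which runs along the box's x, at +x, -y = 75, 92 mm from the box's middle, z = 48 mm; axes as the box. The strap is 28 mm wide; at 0 it stands upright and its hook reaches 16 mm inward over the cover's rim.
- clip_d_tab (a point): Middle of the rolled end (24 mm long, 4 mm thick) of the thumb tab of clip_d, its top. At clip angle t it lies 92 + 1.2 cos t + 42.5 sin t mm out from the box's middle plane, 48 + 42.5 cos t - 1.2 sin t mm above the bench. Pushed level inward here, the hook meets the bead at about 0.3 rad, rides over it at 10 to 20 N, snaps in and stops at 0. Smooth steel; 30 N bends it. Axes turn with the clip.
- grease_tin: Bystander: round metal grease tin, 70 mm across, 100 mm tall, standing; origin under its centre.
- old_filter: Bystander: used panel filter, 150 x 200 x 36 mm, lying flat; origin under its centre.
- screwdriver: Bystander: screwdriver lying on the bench; origin under its middle.

How it is judged (in metres and radians):
On the way, in this order (a step that is already met when the one before it is completed fails the run):
1. the cover lies squarely on the box's seal, skirt in the mouth, let go, all four clips still open (horizontal distance between cover_rim and box_mouth below 0.005 m and z of cover_rim in the frame of box_mouth between 0 and 0.009 m and angle between the x axis of cover and the x axis of box, either way round below 0.04 rad and angle between the z axis of cover and the z axis of box, either way round below 0.03 rad and contact force between the fingers and cover below 0.3 N and value of joint each of clip_a, clip_b, clip_c, clip_d above 0.25 rad), for 0.2 s.
2. one clip has snapped home (value of joint any of clip_a, clip_b, clip_c, clip_d below 0.1 rad), for 0.2 s.
3. the clip at the opposite corner is home too ((value of joint each of clip_a, clip_c below 0.1 rad or value of joint each of clip_b, clip_d below 0.1 rad)), for 0.2 s.
At the end, for the whole second after the job is handed in: All four clips are snapped home over the rim (each under 0.1 rad), the cover lies squarely on the box (centre within 5 mm, turned less than 0.04 rad, tilted less than 0.03 rad) drawn down on its seal (rim underside less than 4 mm above the box's flange), at rest and let go (value of joint each of clip_a, clip_b, clip_c, clip_d below 0.1 rad and horizontal distance between cover_rim and box_mouth below 0.005 m and z of cover_rim in the frame of box_mouth between 0 and 0.004 m and angle between the x axis of cover and the x axis of box, either way round below 0.04 rad and angle between the z axis of cover and the z axis of box, either way round below 0.03 rad and linear speed of cover below 0.01 m/s); the robot touches nothing.
It fails at once if two clips at neighbouring corners are home before any two opposite ones are (value of joint any of clip_a, clip_c below 0.1 rad and value of joint any of clip_b, clip_d below 0.1 rad and not (value of joint each of clip_a, clip_c below 0.1 rad or value of joint each of clip_b, clip_d below 0.1 rad)).
It fails at once if the robot pushes on a clip or on the box with more than 30 N (contact force between any of the fingers, the arm and box above 30 N).
It fails at once if a bystander is moved by more than 20 mm (distance of any of grease_tin, old_filter, screwdriver from where it was at the start of the episode above 0.02 m).
It also fails if it takes over 67 s, if anything falls off the work surface, if the arm or the gripper's body presses on something with over 40 N, if the wrist force passes 120 N, or if a joint passes its speed limit or range.

## Working session

There is one attempt and no reset: what is moved stays moved. The work goes in short steps, Python scripts to look and compute and a tool call to move; the robot and the scene stay as the last step left them, time stands still between calls to the robot, and variables do not carry over. Pictures are saved under pics/ and viewed, and the job is handed in when it is done.

Besides the shell and the picture viewer there is one more tool, called after "Call:" by a JSON object that holds its "api" and its "payload", one argument or row to a line. jog_arm: Moves the arm, as the interface text tells. Its arguments: {"type":"object","properties":{"targets":{"type":"array","items":{"type":"array","items":{"type":"number"}}},"newtons":{"type":"number"}},"required":["targets"]}

```bash
ls; mkdir -p pics; python3 - <<'E'
from bench import r
import cv2
print(r.sense())
for n in("side","top"):
    s=r.snapshot(n); cv2.imwrite(f"pics/{n}0.png",s["pixels"][:,:,::-1])
    print({k:v for k,v in s.items() if k!="pixels"})
E
```

```text
pics
{'time': 0.0, 'joint_pos': array([-7.90904477e+01,  7.51515798e+00,  8.53311459e+01, -1.09843806e-03,
        8.72635161e+01, -4.89152947e+00]), 'qd': array([-0.00223446,  0.03030779,  0.05722635, -0.02878709, -0.02092277,
        0.02330733]), 'joint_efforts': array([ 3.26009547e-05, -5.69389594e+01, -5.00552559e+01, -1.11221798e-04,
        1.47300301e-02,  5.48059143e-05]), 'tool_pos': array([ 163.2996659 , -576.75079097,  230.22605091]), 'tcp_rot': array([-1.79890486e+02, -8.27121651e-03,  1.58011273e+01]), 'ft_force': array([0.40631936, 0.01780544, 0.84114524]), 'wrist_torque': array([ 0.00218469,  0.0281697 , -0.05966605]), 'finger_gap': 85.11671277194876}
{'fx': 476.8952601520086, 'fy': 476.8952601520086, 'cx': 316.5253721631422, 'cy': 233.82259941577877, 'origin': array([127.77252171, 531.05087459, 806.83505165]), 'attitude': array([-137.90799921,    0.62574899, -134.31182575])}
{'fx': 566.4217481537337, 'fy': 566.4217481537337, 'cx': 323.32830849019706, 'cy': 237.94168677037052, 'origin': array([ 438.93175203,   77.46477402, 1221.2517726 ]), 'attitude': array([-171.01838808,   -0.30258221,  -91.61567609])}
```

View pics/side0.png

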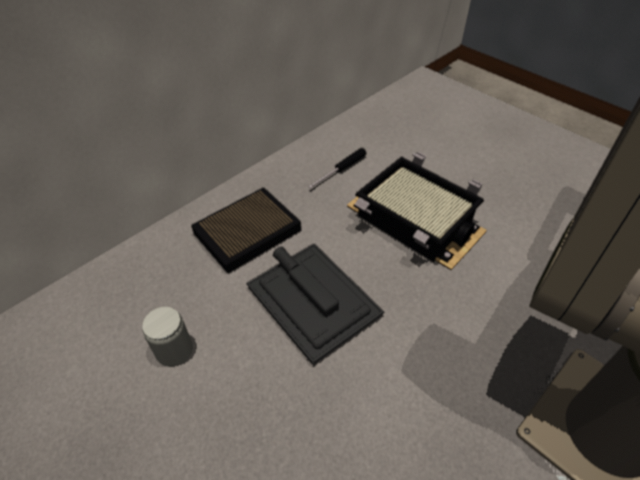

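View pics/top0.png

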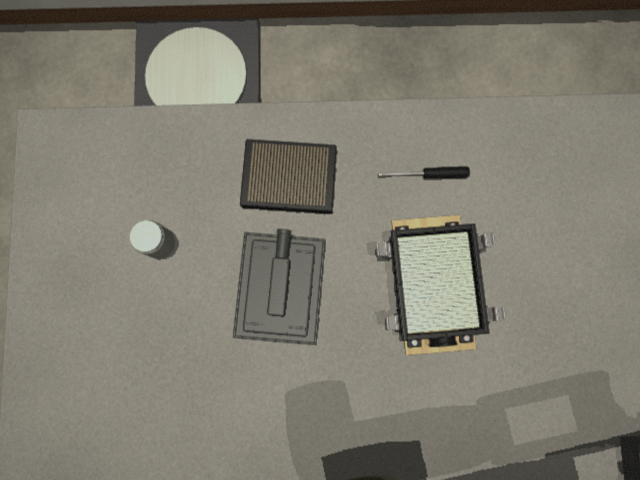

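The top view shows the box at about (440,282) with its inlet stub nearest the robot, and the cover at about (280,288) with its outlet pointing away from it. Next I enlarge both.

```bash
python3 - <<'E'
import cv2
im=cv2.imread("pics/top0.png"); 
def crop(im,x,y,w,h,k,n): cv2.imwrite(n,cv2.convertScaleAbs(cv2.resize(im[y:y+h,x:x+w],None,fx=k,fy=k,interpolation=cv2.INTER_CUBIC),alpha=1.8,beta=20))
crop(im,365,205,150,160,3.75,"pics/tb.png")
crop(im,220,220,120,135,4.4,"pics/tc.png")
im=cv2.imread("pics/side0.png")
crop(im,335,140,160,135,4.4,"pics/sb.png")
crop(im,240,235,150,130,4.5,"pics/sc.png")
E
```

```text
(no output)
```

View pics/tb.png

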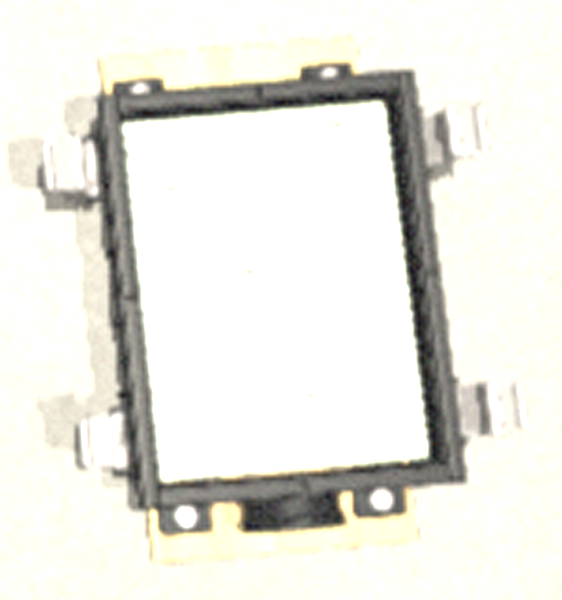

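View pics/tc.png

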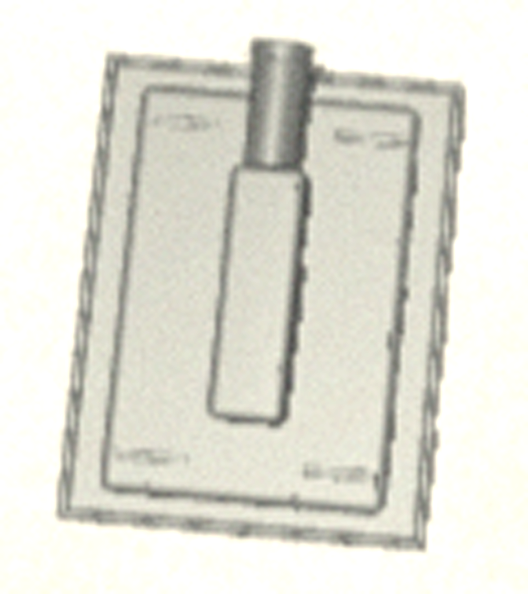

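View pics/sb.png

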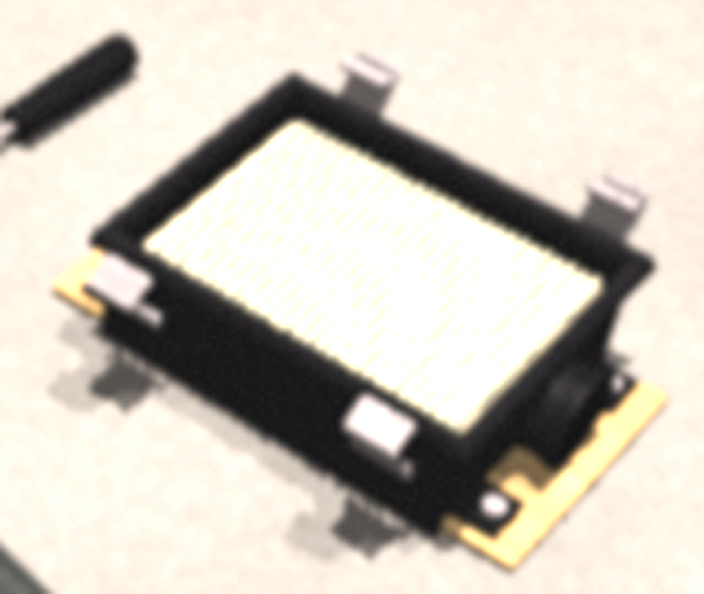

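View pics/sc.png

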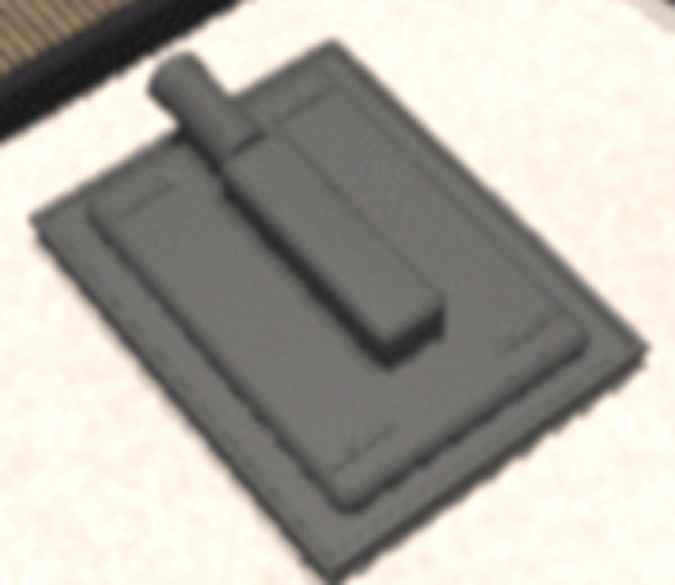

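The crops show the box's flange corners and clips, and the cover's rim and duct clearly. Next I fit both poses from both cameras and check the fit with overlays.

```bash
cat > h.py <<'E'
import numpy as np,cv2
from scipy.spatial.transform import Rotation as R
from scipy.optimize import least_squares
CAM={"side":dict(f=476.89526,cx=316.52537,cy=233.8226,o=np.array([127.77252171,531.05087459,806.83505165]),a=[-137.90799921,0.62574899,-134.31182575]),
"top":dict(f=566.42175,cx=323.32831,cy=237.94169,o=np.array([438.93175203,77.46477402,1221.2517726]),a=[-171.01838808,-0.30258221,-91.61567609])}
def proj(n,P):
    c=CAM[n]; Q=(np.atleast_2d(P)-c["o"])@R.from_euler("xyz",c["a"],degrees=True).as_matrix()
    return np.c_[c["cx"]+c["f"]*Q[:,0]/Q[:,2],c["cy"]+c["f"]*Q[:,1]/Q[:,2]]
def ray(n,uv,z):
    c=CAM[n]; d=R.from_euler("xyz",c["a"],degrees=True).as_matrix()@np.array([(uv[0]-c["cx"])/c["f"],(uv[1]-c["cy"])/c["f"],1])
    return c["o"]+d*(z-c["o"][2])/d[2]
def place(p,L):  # p=x,y,yawdeg,(z)
    L=np.atleast_2d(np.array(L,float)); return L@R.from_euler("z",p[2],degrees=True).as_matrix().T+[p[0],p[1],p[3] if len(p)>3 else 0]
def fit(obs,p0):
    # obs: list (cam,local,uv)
    f=lambda p:np.concatenate([(proj(n,place(p,l))[0]-uv) for n,l,uv in obs])
    s=least_squares(f,p0,loss="soft_l1"); return s.x,f(s.x).reshape(-1,2)
def rect(a,b,z): return [[a,b,z],[a,-b,z],[-a,-b,z],[-a,b,z]]
def tab(k,t):
    sx={"a":1,"b":-1,"c":-1,"d":1}[k];sy={"a":1,"b":1,"c":-1,"d":-1}[k]
    o=92+1.2*np.cos(t)+42.5*np.sin(t); return [75*sx,sy*o,48+42.5*np.cos(t)-1.2*np.sin(t)]
E
python3 - <<'E'
from h import *
T=lambda u,v:np.array([365+(u+.5)/3.75-.5,205+(v+.5)/3.75-.5])
C=lambda u,v:np.array([220+(u+.5)/4.4-.5,220+(v+.5)/4.4-.5])
S=lambda u,v:np.array([335+(u+.5)/4.4-.5,140+(v+.5)/4.4-.5])
D=lambda u,v:np.array([240+(u+.5)/4.5-.5,235+(v+.5)/4.5-.5])
# local corners order: ++,+-,--,-+  ; +x up in image, +y left
r=rect(113,88,72)
ot=[("top",r[3-3],T(100,96)),("top",r[1],T(413,72)),("top",r[2],T(466,481)),("top",r[3],T(133,507))]
rs=rect(113,88,72)
os_=[("side",rs[0],S(92,240)),("side",rs[1],S(295,72)),("side",rs[2],S(655,265)),]
for o in(ot,os_,ot+os_): x,e=fit(o,[500,-50,0]); print(x.round(2),e.round(1).tolist())
pb=x
q=rect(113,91,17); d=rect(60,18,56)
ct=[("top",q[0],C(106,53)),("top",q[1],C(464,85)),("top",q[2],C(424,549)),("top",q[3],C(58,519))]
ct+=[("top",d[2],C(283,424)),("top",d[3],C(208,417))]
cs=[("side",q[0],D(32,216)),("side",q[1],D(335,38)),("side",q[2],D(648,345)),("side",q[3],D(330,578))]
for o in(ct,cs,ct+cs): x,e=fit(o,[500,100,0]); print(x.round(2),e.round(1).tolist())
pc=x
np.save("p.npy",[pb,pc])
for n in CAM:
    im=cv2.convertScaleAbs(cv2.imread(f"pics/{n}0.png"),alpha=1.8,beta=20);k=4
    im=cv2.resize(im,None,fx=k,fy=k,interpolation=cv2.INTER_CUBIC)
    def dr(p,L,col): cv2.polylines(im,[np.round((proj(n,place(p,L))+.5)*k-.5).astype(np.int32)],True,col,1)
    for a,b,z in((113,88,72),(101,76,72),(105,80,0)): dr(pb,rect(a,b,z),(0,0,255))
    for a,b,z in((113,91,14.5),(98,68,30),(60,18,56)): dr(pc,rect(a,b,z),(0,0,255))
    u=(proj(n,place(pb,[0,0,50]))[0]*k).astype(int);cv2.imwrite(f"pics/{n}_ob.png",im[u[1]-300:u[1]+300,max(0,u[0]-350):u[0]+350])
    u=(proj(n,place(pc,[0,0,20]))[0]*k).astype(int);cv2.imwrite(f"pics/{n}_oc.png",im[u[1]-300:u[1]+300,max(0,u[0]-350):u[0]+350])
E
```

```text
[ 525.75 -165.67    2.65] [[-0.8, -0.9], [0.5, -0.7], [-0.5, 0.9], [0.9, 0.6]]
[ 526.57 -167.24    3.11] [[-0.5, -0.6], [-0.4, 0.6], [1.5, -0.1]]
[ 526.1  -166.01    2.8 ] [[-0.8, -1.0], [0.5, -1.0], [-0.3, 0.6], [1.2, 0.5], [-0.7, -0.5], [-0.3, 0.8], [1.4, 0.5]]
[525.61 161.63  -6.41] [[-1.2, -0.3], [1.6, -0.5], [1.8, 0.5], [-1.7, -0.1], [0.2, 0.1], [-0.3, 0.2]]
[527.76 160.36  -6.5 ] [[-1.9, 0.7], [1.1, -1.4], [2.6, -1.0], [-1.0, 0.6]]
[526.01 161.18  -6.44] [[-1.0, -0.5], [1.8, -0.7], [1.9, 0.3], [-1.5, -0.3], [0.4, -0.1], [-0.1, -0.0], [-1.7, 1.5], [1.4, -0.7], [3.0, -0.3], [-0.5, 1.6]]
```

View pics/top_ob.png

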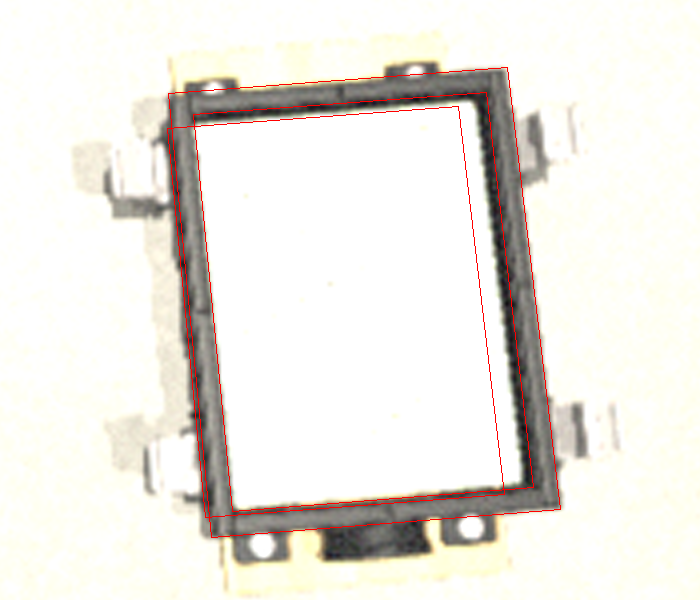

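View pics/side_ob.png

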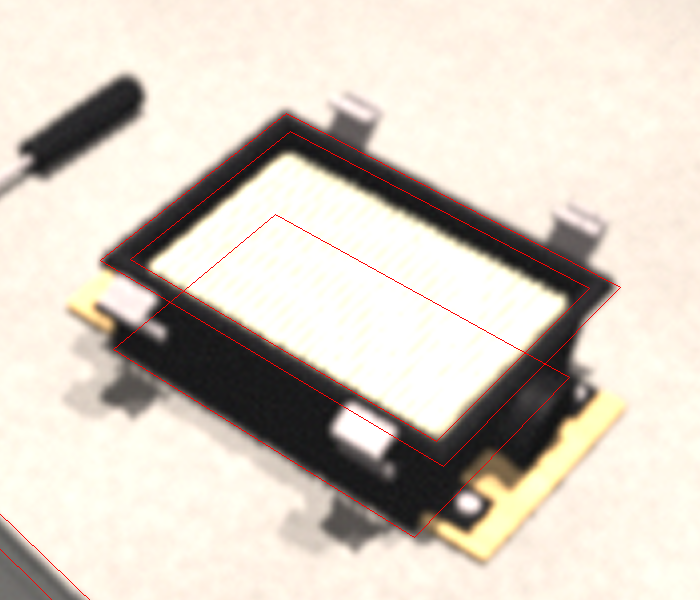

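View pics/top_oc.png

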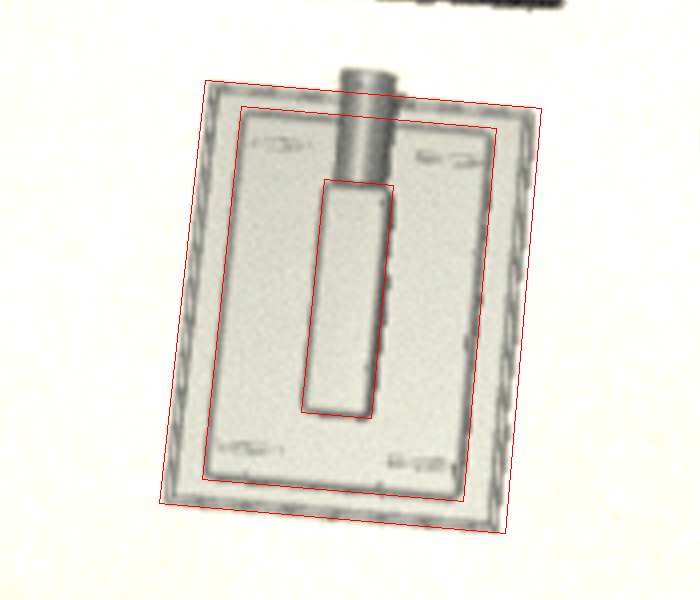

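View pics/side_oc.png

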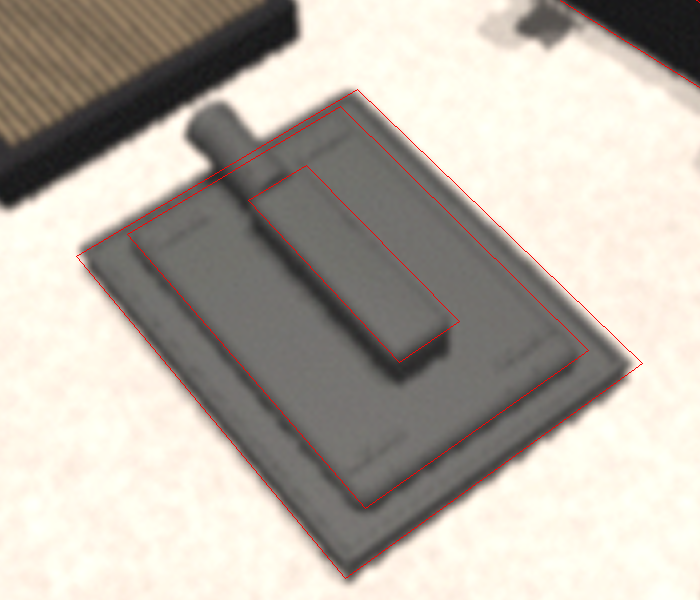

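```bash
cat >> h.py <<'E'
def goto(x,y,z,yaw,tilt=None):
    from bench import r
    s=r.sense(); A=R.from_euler("xyz",s["tcp_rot"],degrees=True)
    B=R.from_euler("z",yaw,degrees=True)*R.from_euler("x",180,degrees=True)
    d=A.inv().apply(np.array([x,y,z])-s["tool_pos"])/1000; w=(A.inv()*B).as_rotvec()
    print("t",round(s["time"],2),"pos",s["tool_pos"].round(1),s["tcp_rot"].round(2),"F",s["ft_force"].round(1),"gap",round(s["finger_gap"],1))
    print("shift",d.round(4),"rv",w.round(4))
E
python3 - <<'E'
from h import *
from bench import r
print(r.tcp_to_grasp,[a for a in dir(r) if a[0]!="_"])
goto(526,161,130,-6.4)
C=lambda u,v:np.array([220+(u+.5)/4.4-.5,220+(v+.5)/4.4-.5])
D=lambda u,v:np.array([240+(u+.5)/4.5-.5,235+(v+.5)/4.5-.5])
q=rect(113,88.5,16); d=rect(60,18,56)
ct=[("top",q[0],C(106,53)),("top",q[1],C(464,85)),("top",q[2],C(424,549)),("top",q[3],C(58,519))]
ct+=[("top",d[2],C(283,424)),("top",d[3],C(208,417))]
cs=[("side",q[0],D(32,216)),("side",q[1],D(335,38)),("side",q[2],D(648,345)),("side",q[3],D(330,578))]
cs+=[("side",d[2],D(442,303)),("side",d[3],D(385,342))]
for o in(ct,cs,ct+cs): x,e=fit(o,[500,100,0]); print(x.round(2),e.round(1).tolist())
E
```

```text
18.700000000000003 ['PlanningError', 'hand_in', 'sense', 'snapshot', 'tcp_to_grasp']
t 0.1 pos [ 163.3 -576.8  230.3] [-1.7991e+02 -1.0000e-02  1.5800e+01] F [ 0.1 -0.5 -0.4] gap 85.4
shift [ 0.5499 -0.611   0.1014] rv [-1.600e-03  2.000e-04  3.875e-01]
[525.67 161.8   -6.37] [[-0.1, -0.1], [0.3, -0.6], [0.5, 0.3], [-0.5, 0.0], [0.2, 0.0], [-0.4, 0.2]]
[528.23 161.29  -6.71] [[-1.3, 0.3], [0.0, -0.4], [1.1, 0.3], [-0.7, 0.2], [2.0, -1.3], [-0.3, 0.1]]
[526.71 161.66  -6.53] [[0.1, -0.7], [0.5, -0.9], [0.4, -0.1], [-0.6, -0.6], [0.1, -0.5], [-0.4, -0.4], [-1.0, 1.0], [0.2, 0.0], [1.6, 0.7], [-0.0, 0.9], [2.5, -0.7], [0.2, 0.7]]
```

Call:
{"api": "jog_arm", "payload": {
  "targets": [
    [0.027, -0.031, 0, 0, 0, 0.08, 0],
    [0.054, -0.062, 0, 0, 0, 0.16, 0],
    [0.081, -0.093, 0, 0, 0, 0.24, 0],
    [0.108, -0.124, 0, 0, 0, 0.32, 0],
    [0.135, -0.15, 0, 0, 0, 0.388, 0]
  ]
}}

```text
time: 0.52
tool_pos: [252.6, -393.9, 230.6]
tcp_rot: [-179.9, 0.0, -6.7]
ft_force: [-0.2, -0.3, 0.7]
finger_gap: 85.6
```

```bash
python3 -c "
from h import *
goto(526,161.5,130,-6.45)"
```

```text
t 0.52 pos [ 252.6 -393.9  230.6] [-1.7993e+02  4.0000e-02 -6.6900e+00] F [-0.2 -0.3  0.7] gap 85.6
shift [ 0.2069 -0.5834  0.1011] rv [-0.0012  0.0006 -0.0043]
```

Call:
{"api": "jog_arm", "payload": {
  "targets": [
    [0.014, -0.039, 0, 0, 0, 0, 0],
    [0.028, -0.078, 0, 0, 0, 0, 0],
    [0.042, -0.116, 0, 0, 0, 0, 0],
    [0.056, -0.155, 0, 0, 0, 0, 0],
    [0.07, -0.194, 0, 0, 0, 0, 0]
  ]
}}

```text
time: 0.93
tool_pos: [343.9, -209.4, 231.0]
tcp_rot: [-180.0, 0.0, -6.5]
ft_force: [1.3, -1.0, -0.4]
finger_gap: 85.5
```

Call:
{"api": "jog_arm", "payload": {
  "targets": [
    [0.014, -0.039, 0, 0, 0, 0, 0],
    [0.028, -0.078, 0, 0, 0, 0, 0],
    [0.042, -0.116, 0, 0, 0, 0, 0],
    [0.056, -0.155, 0, 0, 0, 0, 0],
    [0.07, -0.194, 0, 0, 0, 0, 0]
  ]
}}

```text
time: 1.35
tool_pos: [435.3, -24.2, 231.2]
tcp_rot: [180.0, -0.0, -6.4]
ft_force: [1.4, -0.4, 0.7]
finger_gap: 85.6
```

```bash
python3 -c "
from h import *
goto(526,161.5,130,-6.45)"
```

```text
t 1.35 pos [435.3 -24.2 231.2] [ 1.7999e+02 -1.0000e-02 -6.4300e+00] F [ 1.4 -0.4  0.7] gap 85.6
shift [ 0.0693 -0.1947  0.1012] rv [ 0.0001 -0.0002  0.0004]
```

Call:
{"api": "jog_arm", "payload": {
  "targets": [
    [0.014, -0.039, 0.01, 0, 0, 0, 0],
    [0.028, -0.078, 0.025, 0, 0, 0, 0],
    [0.042, -0.116, 0.04, 0, 0, 0, 0],
    [0.056, -0.155, 0.055, 0, 0, 0, 0],
    [0.069, -0.194, 0.07, 0, 0, 0, 0]
  ]
}}

```text
time: 1.77
tool_pos: [521.8, 152.8, 163.4]
tcp_rot: [180.0, 0.0, -6.4]
ft_force: [1.3, -0.6, 0.6]
finger_gap: 85.3
```

Call:
{"api": "jog_arm", "payload": {
  "targets": [
    [0, 0, 0.02, 0, 0, 0, 0],
    [0, 0, 0.031, 0, 0, 0, 0],
    [0, 0, 0.031, 0, 0, 0, 0]
  ]
}}

```text
time: 2.02
tool_pos: [518.9, 150.3, 129.5]
tcp_rot: [179.9, 0.4, -6.4]
ft_force: [-0.1, -0.3, -0.7]
finger_gap: 85.4
```

```bash
python3 - <<'E'
from h import *
from bench import r
goto(526,161.5,30,-6.45)
for n in("side","top"):
    s=r.snapshot(n); u=proj(n,[526,161.5,60])[0].astype(int); 
    cv2.imwrite(f"pics/{n}1.png",cv2.convertScaleAbs(cv2.resize(s["pixels"][u[1]-85:u[1]+85,u[0]-85:u[0]+85,::-1],None,fx=3.5,fy=3.5,interpolation=cv2.INTER_CUBIC),alpha=1.8,beta=20))
E
```

```text
t 2.02 pos [518.9 150.3 129.5] [179.86   0.38  -6.37] F [-0.1 -0.3 -0.7] gap 85.4
shift [ 0.0065 -0.0122  0.0995] rv [0.0024 0.0066 0.0014]
```

View pics/top1.png

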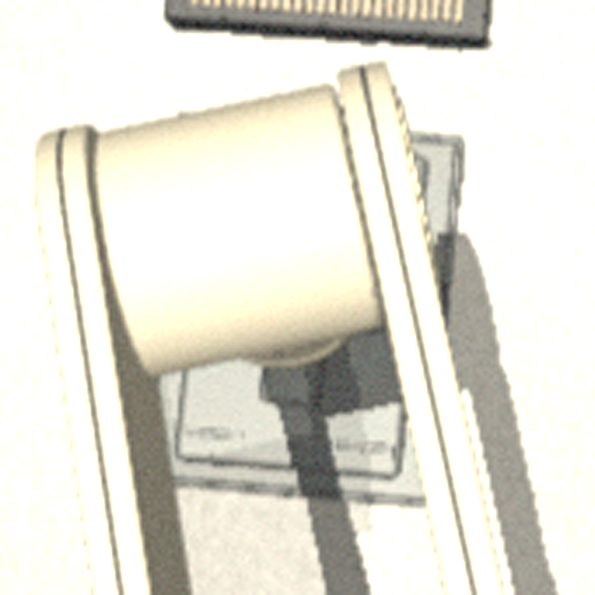

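View pics/side1.png

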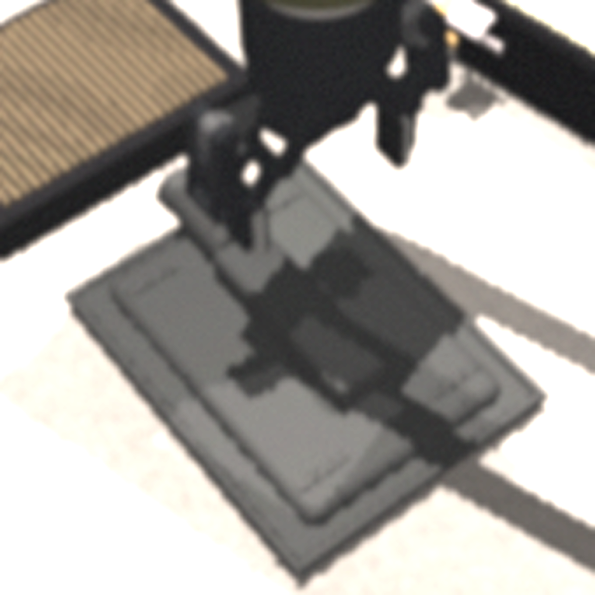

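The side view shows the open fingers straddling the duct. The arm hides most of the cover in the top view. I correct the last few mm and go down.

Call:
{"api": "jog_arm", "payload": {
  "targets": [
    [0.0065, -0.012, 0.02, 0.002, 0.007, 0.001, 0],
    [0.0065, -0.012, 0.05, 0.002, 0.007, 0.001, 0],
    [0.0065, -0.012, 0.05, 0.002, 0.007, 0.001, 0],
    [0.0065, -0.012, 0.05, 0.002, 0.007, 0.001, 0]
  ]
}}

```text
time: 2.45
tool_pos: [528.5, 160.7, 83.6]
tcp_rot: [-179.9, -0.3, -6.6]
ft_force: [0.1, -0.3, 0.5]
finger_gap: 85.1
```

```bash
python3 -c "
from h import *
goto(526,161.5,30,-6.45)"
```

```text
t 2.45 pos [528.5 160.7  83.6] [-179.93   -0.29   -6.57] F [ 0.1 -0.3  0.5] gap 85.1
shift [-0.0028 -0.0004  0.0536] rv [-0.0012 -0.005  -0.002 ]
```

Call:
{"api": "jog_arm", "payload": {
  "targets": [
    [0, -0.001, 0.03, 0, 0, 0, 0],
    [0, -0.001, 0.05, 0, 0, 0, 0],
    [0, -0.001, 0.05, 0, 0, 0, 0],
    [0, -0.001, 0.05, 0, 0, 0, 0]
  ]
}}

```text
time: 2.78
tool_pos: [530.1, 162.4, 34.9]
tcp_rot: [-179.9, -0.4, -6.5]
ft_force: [0.4, -0.3, -0.7]
finger_gap: 85.4
```

```bash
python3 -c "
from h import *
goto(526,161.5,30,-6.45)"
```

```text
t 2.78 pos [530.1 162.4  34.9] [-179.89   -0.4    -6.53] F [ 0.4 -0.3 -0.7] gap 85.4
shift [-0.004   0.0014  0.0049] rv [-0.0019 -0.007  -0.0015]
```

Call:
{"api": "jog_arm", "payload": {
  "targets": [
    [-0.004, 0.001, 0.004, -0.002, -0.007, -0.001, 0],
    [-0.004, 0.001, 0.004, -0.002, -0.007, -0.001, 0],
    [-0.004, 0.001, 0.004, -0.002, -0.007, -0.001, 0],
    [-0.004, 0.001, 0.004, -0.002, -0.007, -0.001, 0]
  ]
}}

```text
time: 3.12
tool_pos: [526.7, 162.6, 30.8]
tcp_rot: [-180.0, -0.1, -6.4]
ft_force: [0.6, 0.3, 0.9]
finger_gap: 85.4
```

```bash
python3 - <<'E'
from h import *
from bench import r
goto(526,161.5,30,-6.45)
for n in("side",):
    s=r.snapshot(n); u=proj(n,[526,161.5,60])[0].astype(int); 
    cv2.imwrite(f"pics/{n}2.png",cv2.convertScaleAbs(cv2.resize(s["pixels"][u[1]-75:u[1]+75,u[0]-75:u[0]+75,::-1],None,fx=4,fy=4,interpolation=cv2.INTER_CUBIC),alpha=1.8,beta=20))
E
```

```text
t 3.12 pos [526.7 162.6  30.8] [-1.7997e+02 -1.0000e-01 -6.4300e+00] F [0.6 0.3 0.9] gap 85.4
shift [-0.0005  0.0012  0.0008] rv [-0.0006 -0.0018  0.0003]
```

View pics/side2.png

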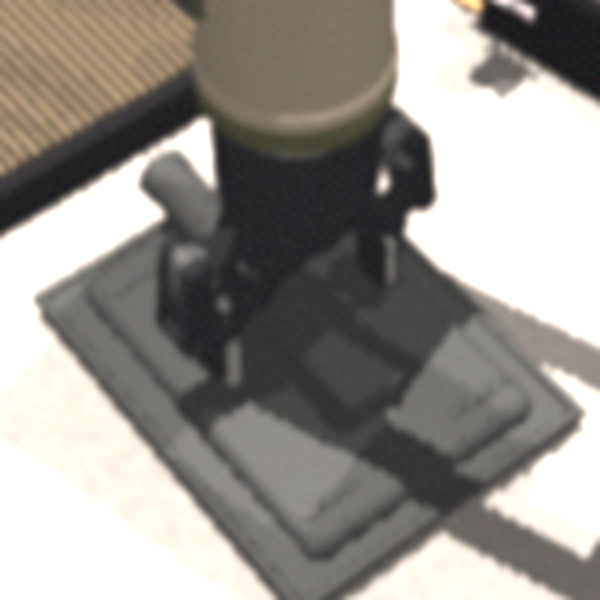

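The fingers are down on both sides of the duct, at about (230,360) and (390,270). I close on it.

Call:
{"api": "jog_arm", "payload": {
  "targets": [
    [0, 0.001, 0, 0, 0, 0, 0.3],
    [0, 0.001, 0, 0, 0, 0, 0.6],
    [0, 0.001, 0, 0, 0, 0, 1],
    [0, 0.001, 0, 0, 0, 0, 1],
    [0, 0.001, 0, 0, 0, 0, 1]
  ],
  "newtons": 60
}}

```text
time: 3.58
tool_pos: [526.0, 161.6, 29.8]
tcp_rot: [-180.0, -0.0, -6.4]
ft_force: [0.4, -0.1, -2.3]
finger_gap: 35.1
```

Call:
{"api": "jog_arm", "payload": {
  "targets": [
    [0, 0, 0, 0, 0, 0, 1],
    [0, 0, 0, 0, 0, 0, 1],
    [0, 0, 0, 0, 0, 0, 1]
  ]
}}

```text
time: 3.83
tool_pos: [525.9, 161.6, 29.8]
tcp_rot: [-180.0, -0.0, -6.4]
ft_force: [0.1, -0.0, 3.3]
finger_gap: 35.2
```

Call:
{"api": "jog_arm", "payload": {
  "targets": [
    [0, 0, -0.01, 0, 0, 0, 1],
    [0, 0, -0.04, 0, 0, 0, 1],
    [0, 0, -0.07, 0, 0, 0, 1],
    [0, 0, -0.1, 0, 0, 0, 1],
    [0, 0, -0.13, 0, 0, 0, 1]
  ]
}}

```text
time: 4.25
tool_pos: [524.7, 161.2, 160.5]
tcp_rot: [180.0, 0.1, -6.4]
ft_force: [0.6, -0.4, -3.0]
finger_gap: 35.2
```

```bash
python3 - <<'E'
from h import *
from bench import r
goto(526,-166,175,2.8)
for n in("side","top"):
    s=r.snapshot(n); 
    cv2.imwrite(f"pics/{n}3.png",cv2.convertScaleAbs(s["pixels"][:,:,::-1],alpha=1.5,beta=20))
E
```

```text
t 4.25 pos [524.7 161.2 160.5] [ 1.7996e+02  1.0000e-01 -6.4300e+00] F [ 0.6 -0.4 -3. ] gap 35.2
shift [ 0.0379  0.325  -0.0144] rv [ 0.0005  0.0018 -0.1611]
```

View pics/side3.png

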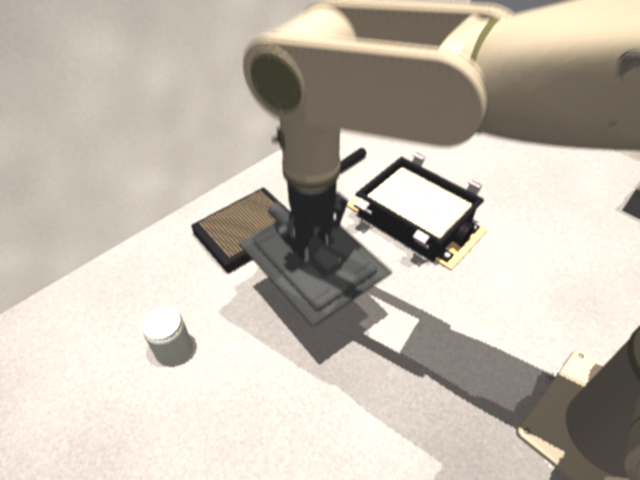

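The cover hangs level in the gripper in the side view. I carry it to above the box.

Call:
{"api": "jog_arm", "payload": {
  "targets": [
    [0.003, 0.025, -0.01, 0, 0, -0.03, 1],
    [0.007, 0.06, -0.014, 0, 0, -0.06, 1],
    [0.012, 0.1, -0.014, 0, 0, -0.1, 1],
    [0.016, 0.14, -0.014, 0, 0, -0.14, 1],
    [0.021, 0.18, -0.014, 0, 0, -0.161, 1]
  ]
}}

```text
time: 4.77
tool_pos: [525.1, -21.2, 172.4]
tcp_rot: [-180.0, 0.1, 3.0]
ft_force: [1.6, 0.8, -3.2]
finger_gap: 35.1
```

```bash
python3 -c "
from h import *
goto(526,-166,165,2.8)"
```

```text
t 4.77 pos [525.1 -21.2 172.4] [-1.7998e+02  1.2000e-01  2.9800e+00] F [ 1.6  0.8 -3.2] gap 35.1
shift [-0.0066  0.1447  0.0073] rv [-0.0003  0.0021  0.0031]
```

Call:
{"api": "jog_arm", "payload": {
  "targets": [
    [-0.002, 0.04, 0, 0, 0.002, 0.003, 1],
    [-0.004, 0.08, 0, 0, 0.002, 0.003, 1],
    [-0.006, 0.12, 0, 0, 0.002, 0.003, 1],
    [-0.006, 0.145, 0.004, 0, 0.002, 0.003, 1],
    [-0.006, 0.145, 0.007, 0, 0.002, 0.003, 1]
  ]
}}

```text
time: 5.18
tool_pos: [526.3, -169.8, 165.3]
tcp_rot: [179.9, -0.0, 2.4]
ft_force: [0.2, 0.3, -2.1]
finger_gap: 35.0
```

Call:
{"api": "jog_arm", "payload": {
  "targets": [
    [0, 0, 0.01, 0, 0, 0, 1],
    [0, 0, 0.02, 0, 0, 0, 1],
    [0, 0, 0.02, 0, 0, 0, 1],
    [0, 0, 0.02, 0, 0, 0, 1]
  ]
}}

```text
time: 5.52
tool_pos: [526.4, -163.2, 144.6]
tcp_rot: [-179.9, 0.1, 2.7]
ft_force: [0.3, -0.5, -2.6]
finger_gap: 35.0
```

```bash
cat > snap.py <<'E'
import sys
from h import *
from bench import r
tag=sys.argv[1];p=eval(sys.argv[2]);w=int(sys.argv[3]);k=float(sys.argv[4])
for n in (sys.argv[5].split(",") if len(sys.argv)>5 else ("side","top")):
    im=r.snapshot(n)["pixels"][:,:,::-1]; cv2.imwrite(f"pics/{n}{tag}_raw.png",im)
    u=proj(n,p)[0].astype(int); u=[max(u[0]-w,0),max(u[1]-w,0)]; print(n,"off",u,"k",k)
    c=im[u[1]:u[1]+2*w,u[0]:u[0]+2*w]
    c=(255*(c/255.)**0.55).astype(np.uint8)
    cv2.imwrite(f"pics/{n}{tag}.png",cv2.resize(c,None,fx=k,fy=k,interpolation=cv2.INTER_CUBIC))
E
python3 snap.py 4 "[526,-166,80]" 80 3.7
python3 -c "
from h import *
goto(526,-166,120,2.8)"
```

```text
side off [np.int64(339), np.int64(114)] k 3.7
top off [np.int64(359), np.int64(200)] k 3.7
t 5.62 pos [ 527.6 -163.8  146.4] [-1.7999e+02 -1.0000e-01  2.7200e+00] F [-0.1  0.8 -2.8] gap 34.9
shift [-0.0017  0.0021  0.0264] rv [-0.0002 -0.0017 -0.0015]
```

View pics/side4.png

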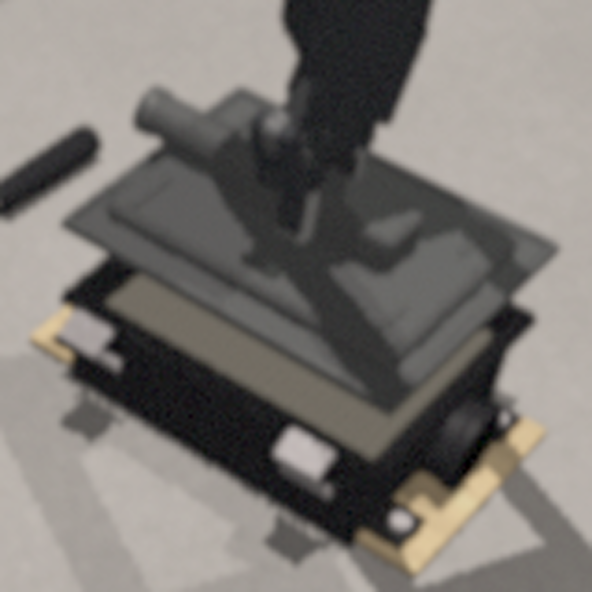

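View pics/top4.png

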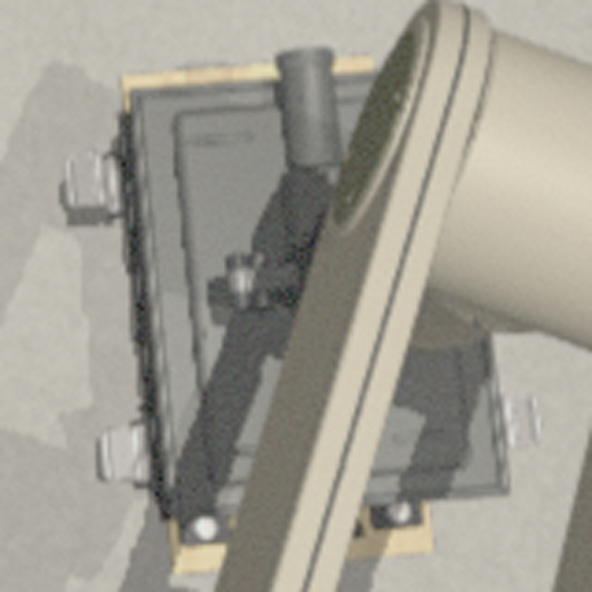

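Call:
{"api": "jog_arm", "payload": {
  "targets": [
    [-0.001, 0.002, 0.01, 0, -0.001, -0.001, 1],
    [-0.001, 0.002, 0.022, 0, -0.001, -0.001, 1],
    [-0.001, 0.002, 0.022, 0, -0.001, -0.001, 1],
    [-0.001, 0.002, 0.022, 0, -0.001, -0.001, 1],
    [-0.001, 0.002, 0.022, 0, -0.001, -0.001, 1]
  ]
}}

```text
time: 6.03
tool_pos: [526.4, -166.8, 124.1]
tcp_rot: [-180.0, -0.0, 2.7]
ft_force: [-0.3, 0.2, -3.0]
finger_gap: 34.7
```

Call:
{"api": "jog_arm", "payload": {
  "targets": [
    [0, 0, 0, 0, 0, 0, 1],
    [0, 0, 0, 0, 0, 0, 1],
    [0, 0, 0, 0, 0, 0, 1]
  ]
}}

```text
time: 6.28
tool_pos: [527.0, -167.1, 125.0]
tcp_rot: [180.0, -0.1, 2.7]
ft_force: [-0.0, 0.3, -2.1]
finger_gap: 35.5
```

```bash
python3 -c "
from h import *
goto(526,-166,120,2.8)"
python3 snap.py 5 "[526,-166,80]" 75 4
python3 -c "
from h import *
goto(526,-166,120,2.8)"
```

```text
t 6.28 pos [ 527.  -167.1  125. ] [ 1.7998e+02 -1.0000e-01  2.6800e+00] F [-0.   0.3 -2.1] gap 35.5
shift [-0.0009 -0.0011  0.005 ] rv [ 0.0004 -0.0018 -0.0021]
side off [np.int64(344), np.int64(119)] k 4.0
top off [np.int64(364), np.int64(205)] k 4.0
t 6.38 pos [ 526.9 -167.   124.8] [ 1.7999e+02 -9.0000e-02  2.6800e+00] F [ 0.2  0.6 -3.5] gap 34.8
shift [-0.0008 -0.0011  0.0048] rv [ 0.0002 -0.0015 -0.0021]
```

View pics/side5.png

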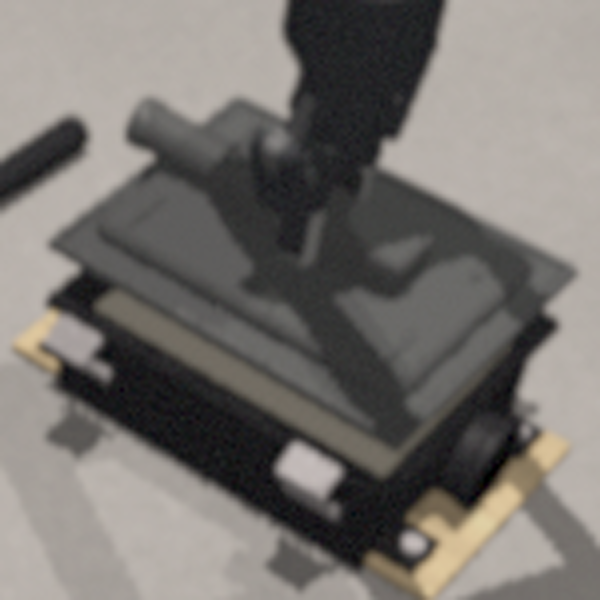

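View pics/top5.png

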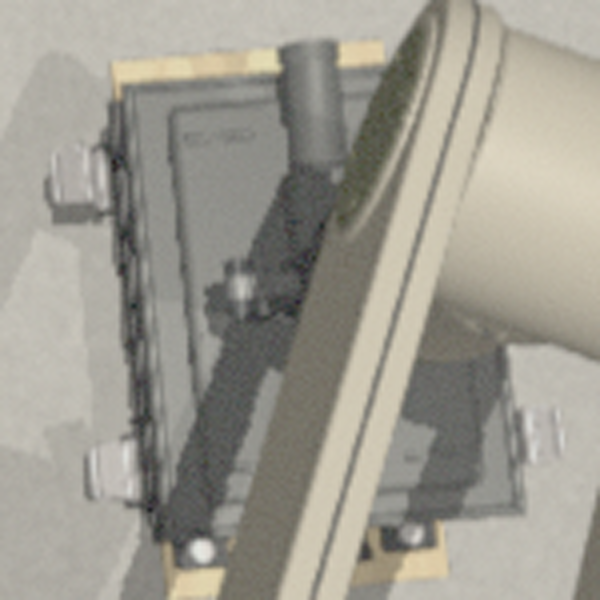

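```bash
python3 - <<'E'
from h import *
S=lambda u,v:np.array([344+(u+.5)/4-.5,119+(v+.5)/4-.5])
T=lambda u,v:np.array([364+(u+.5)/4-.5,205+(v+.5)/4-.5])
q=rect(113,88.5,16+95)
cs=[("side",q[0],S(50,243)),("side",q[1],S(238,97)),("side",q[2],S(577,270))]
ct=[("top",q[0],T(122,86)),("top",q[2],T(525,514))]
for o in(ct,cs): x,e=fit(o,[500,-160,0]); print(x.round(2),e.round(1).tolist())
pb=np.load("p.npy")[0]
for n,pc in (("side",[526.9,-167,2.68,95]),("top",[526.9,-167,2.68,95])):
    im=cv2.imread(f"pics/{n}5_raw.png");im=(255*(im/255.)**.55).astype(np.uint8);k=4
    im=cv2.resize(im,None,fx=k,fy=k,interpolation=cv2.INTER_CUBIC)
    def dr(p,L,col): cv2.polylines(im,[np.round((proj(n,place(p,L))+.5)*k-.5).astype(np.int32)],True,col,1)
    dr(pc,rect(113,88.5,16),(0,0,255)); dr(pc,rect(98,68,30),(0,0,255))
    u=(344*4,119*4) if n=="side" else (364*4,205*4)
    cv2.imwrite(f"pics/{n}5o.png",im[u[1]:u[1]+600,u[0]:u[0]+600])
E
```

```text
[ 526.46 -167.52    2.58] [[-0.5, -0.6], [0.5, 0.5]]
[ 529.32 -168.18    2.67] [[-1.0, 0.1], [0.0, -0.2], [1.0, -0.1]]
```

View pics/side5o.png

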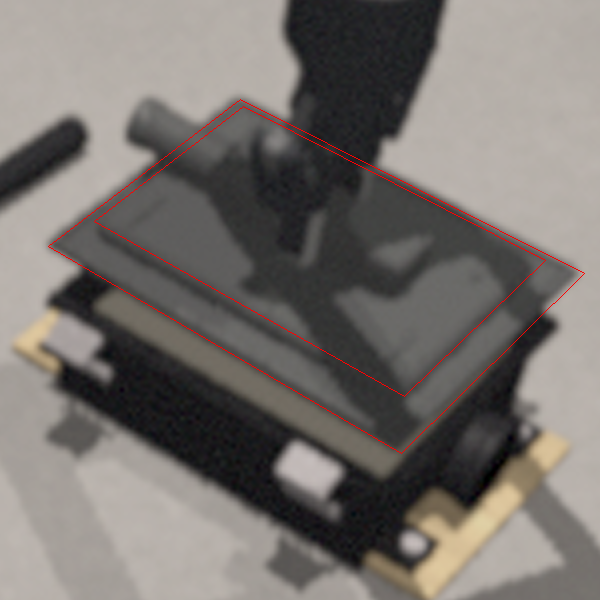

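View pics/top5o.png

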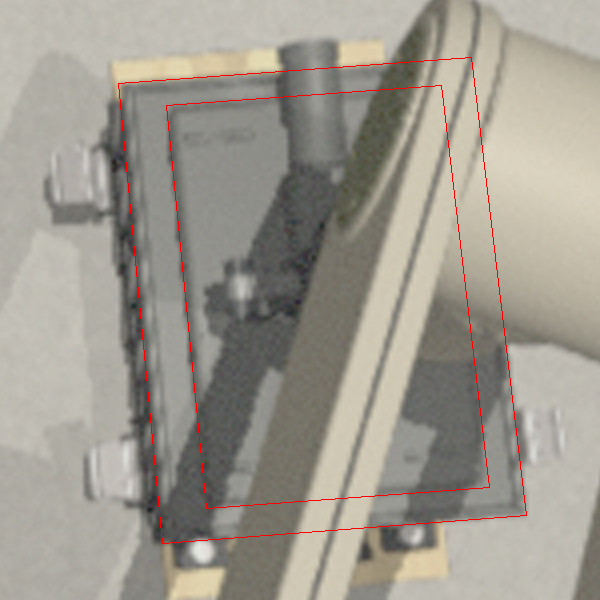

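```bash
python3 - <<'E'
from h import *
from scipy.ndimage import map_coordinates
def edgeobs(n,im,p,a,b,z,show=""):
    g=cv2.cvtColor(im,cv2.COLOR_BGR2GRAY).astype(float); out=[]
    for name,A,B,nrm in (("+x",(a,-b),(a,b),(1,0)),("-x",(-a,-b),(-a,b),(-1,0)),("+y",(-a,b),(a,b),(0,1)),("-y",(-a,-b),(a,-b),(0,-1))):
        rs=[]
        for t in np.linspace(.06,.94,45):
            l=np.array([A[0]+(B[0]-A[0])*t,A[1]+(B[1]-A[1])*t,z]); ofs=np.arange(-8,8.01,.25)
            L=l+ofs[:,None]*np.array([*nrm,0]); uv=proj(n,place(p,L))
            v=map_coordinates(g,[uv[:,1],uv[:,0]],order=1); v=np.convolve(v,np.ones(5)/5,"same"); d=np.gradient(v)[4:-4]
            i=np.argmax(d); 
            if d[i]>1.2: rs.append(ofs[4:-4][i])
        if rs: print(n,show,name,len(rs),"median",np.median(rs).round(2),"iqr",np.percentile(rs,[25,75]).round(2))
pb=np.load("p.npy")[0]
for n in("top","side"):
    im=cv2.imread(f"pics/{n}0.png")
    edgeobs(n,im,[526,-166,2.7],113,88,72,"box")
    edgeobs(n,im,[525.9,161.6,-6.43],113,88.5,15,"cov")
    im=cv2.imread(f"pics/{n}5_raw.png")
    edgeobs(n,im,[526.9,-167,2.68,95],113,88.5,15,"cov5")
E
```

```text
top box +x 45 median -0.25 iqr [-1.25  5.25]
top box -x 34 median 0.25 iqr [-0.25  1.69]
top box +y 45 median 4.25 iqr [3.25 4.75]
top box -y 45 median 1.0 iqr [0.25 1.5 ]
top cov +x 37 median 0.75 iqr [0.5 1.5]
top cov -x 45 median 0.75 iqr [0.25 1.  ]
top cov +y 45 median 0.5 iqr [0.25 1.  ]
top cov -y 45 median 0.5 iqr [0. 1.]
top cov5 +x 33 median 0.5 iqr [0. 1.]
top cov5 -x 28 median 0.12 iqr [-0.56  1.31]
top cov5 +y 45 median 3.25 iqr [0. 7.]
top cov5 -y 29 median 1.0 iqr [-3.25  4.  ]
side box +x 45 median 2.0 iqr [1.75 2.5 ]
side box -x 18 median 0.25 iqr [-2.    4.31]
side box +y 15 median -0.25 iqr [-5.88  1.25]
side box -y 36 median 2.25 iqr [1.75 2.81]
side cov +x 37 median 3.75 iqr [3.25 4.25]
side cov -x 45 median 3.0 iqr [2.5  3.25]
side cov +y 45 median 2.5 iqr [2.25 2.75]
side cov -y 45 median -0.25 iqr [-0.5   0.25]
side cov5 +x 35 median 4.0 iqr [3.75 4.25]
side cov5 -x 14 median -1.88 iqr [-2.69 -1.75]
side cov5 +y 22 median 1.0 iqr [0.75 1.25]
side cov5 -y 32 median 3.12 iqr [2.69 3.75]
```

```bash
python3 - <<'E'
from h import *
n="top"; k=10
im=cv2.imread("pics/top0.png"); im=(255*(im/255.)**.4).astype(np.uint8)
im=cv2.resize(im,None,fx=k,fy=k,interpolation=cv2.INTER_CUBIC)
def dr(p,L,col): cv2.polylines(im,[np.round((proj(n,place(p,L))+.5)*k-.5).astype(np.int32)],True,col,1)
p=[525.6,-166.0,2.7]
dr(p,rect(113,88,72),(0,0,255));dr(p,rect(101,76,72),(0,255,0));dr(p,rect(101,76,58),(255,0,0))
for i,(x,y) in enumerate([(388,221),(452,218),(395,310),(460,305)]):
    c=im[y*k:(y+35)*k,x*k:(x+35)*k]; cv2.imwrite(f"pics/z{i}.png",c)
a=[cv2.imread(f"pics/z{i}.png") for i in range(4)]
cv2.imwrite("pics/zz.png",np.vstack([np.hstack(a[:2]),np.hstack(a[2:])])[:, :])
b=cv2.imread("pics/zz.png"); cv2.imwrite("pics/zz.png",cv2.resize(b,(600,600)))
E
```

```text
(no output)
```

View pics/zz.png

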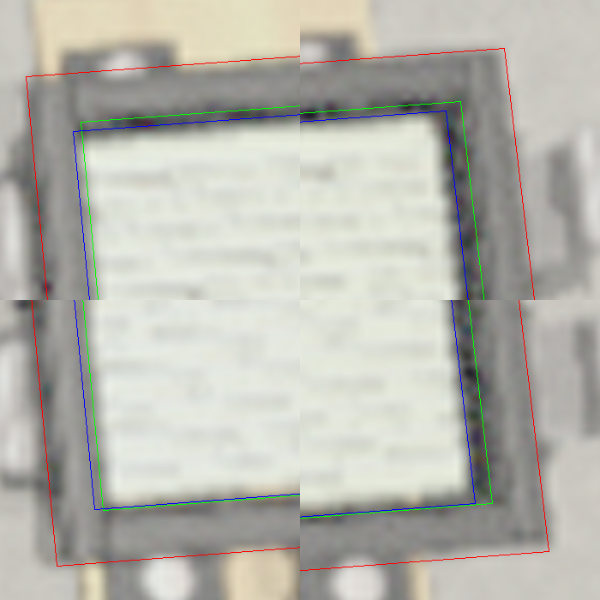

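Call:
{"api": "jog_arm", "payload": {
  "targets": [
    [-0.0012, -0.0009, 0.008, 0, 0, 0, 1],
    [-0.0012, -0.0009, 0.016, 0, 0, 0, 1],
    [-0.0012, -0.0009, 0.016, 0, 0, 0, 1],
    [-0.0012, -0.0009, 0.016, 0, 0, 0, 1]
  ]
}}

```text
time: 6.72
tool_pos: [524.5, -165.7, 107.1]
tcp_rot: [-179.9, 0.1, 2.7]
ft_force: [-0.3, 0.7, -2.1]
finger_gap: 35.0
```

```bash
python3 -c "
from h import *
goto(525.7,-166.2,94,2.75)"
```

```text
t 6.72 pos [ 524.5 -165.7  107.1] [-1.7994e+02  7.0000e-02  2.6800e+00] F [-0.3  0.7 -2.1] gap 35.0
shift [0.0012 0.0006 0.0131] rv [-0.0011  0.0013 -0.0012]
```

Call:
{"api": "jog_arm", "payload": {
  "targets": [
    [0, 0, 0, 0, 0, 0, 1],
    [0, 0, 0, 0, 0, 0, 1],
    [0, 0, 0, 0, 0, 0, 1]
  ]
}}

```text
time: 6.97
tool_pos: [525.7, -166.2, 108.8]
tcp_rot: [180.0, -0.1, 2.7]
ft_force: [-0.9, -0.3, -2.7]
finger_gap: 34.9
```

```bash
python3 -c "
from h import *
goto(525.7,-166.2,94,2.75)"
```

```text
t 6.97 pos [ 525.7 -166.2  108.8] [ 1.7998e+02 -9.0000e-02  2.6800e+00] F [-0.9 -0.3 -2.7] gap 34.9
shift [-0.      0.      0.0148] rv [ 0.0003 -0.0015 -0.0012]
```

Now slowly down: 4 mm, then finer.

Call:
{"api": "jog_arm", "payload": {
  "targets": [
    [0, 0, 0.001, 0, -0.001, -0.001, 1],
    [0, 0, 0.002, 0, -0.001, -0.001, 1],
    [0, 0, 0.003, 0, -0.001, -0.001, 1],
    [0, 0, 0.004, 0, -0.001, -0.001, 1],
    [0, 0, 0.005, 0, -0.001, -0.001, 1]
  ]
}}

```text
time: 7.38
tool_pos: [525.4, -166.1, 103.3]
tcp_rot: [-180.0, 0.0, 2.7]
ft_force: [1.2, -0.3, -1.9]
finger_gap: 35.1
```

Call:
{"api": "jog_arm", "payload": {
  "targets": [
    [0, 0, 0.001, 0, 0, 0, 1],
    [0, 0, 0.002, 0, 0, 0, 1],
    [0, 0, 0.003, 0, 0, 0, 1],
    [0, 0, 0.003, 0, 0, 0, 1]
  ]
}}

```text
time: 7.72
tool_pos: [525.3, -166.0, 100.2]
tcp_rot: [-180.0, 0.0, 2.7]
ft_force: [1.0, 1.1, -3.0]
finger_gap: 34.6
```

The skirt is already below the flange top, at about 70 mm, with no vertical load, so it is entering the mouth.

Call:
{"api": "jog_arm", "payload": {
  "targets": [
    [0, 0, 0.001, 0, 0, 0, 1],
    [0, 0, 0.002, 0, 0, 0, 1],
    [0, 0, 0.003, 0, 0, 0, 1],
    [0, 0, 0.004, 0, 0, 0, 1],
    [0, 0, 0.0045, 0, 0, 0, 1]
  ]
}}

```text
time: 8.13
tool_pos: [525.4, -166.1, 95.8]
tcp_rot: [-180.0, 0.0, 2.7]
ft_force: [0.4, -0.4, -2.7]
finger_gap: 35.2
```

Call:
{"api": "jog_arm", "payload": {
  "targets": [
    [0, 0, 0.001, 0, 0, 0, 1],
    [0, 0, 0.0015, 0, 0, 0, 1],
    [0, 0, 0.0015, 0, 0, 0, 1]
  ]
}}

```text
time: 8.38
tool_pos: [525.3, -166.0, 94.3]
tcp_rot: [-180.0, 0.0, 2.7]
ft_force: [0.8, 1.2, -3.2]
finger_gap: 34.9
```

Call:
{"api": "jog_arm", "payload": {
  "targets": [
    [0, 0, 0.0005, 0, 0, 0, 1],
    [0, 0, 0.001, 0, 0, 0, 1],
    [0, 0, 0.001, 0, 0, 0, 1]
  ]
}}

```text
time: 8.63
tool_pos: [525.5, -166.1, 93.9]
tcp_rot: [180.0, -0.0, 2.7]
ft_force: [-3.2, 0.7, 2.2]
finger_gap: 35.1
```

The cover now rests on the seal: Fz has gone from −3 to +2 N. I release it and rise.

Call:
{"api": "jog_arm", "payload": {
  "targets": [
    [0, 0, 0, 0, 0, 0, 0.5],
    [0, 0, 0, 0, 0, 0, 0.3],
    [0, 0, 0, 0, 0, 0, 0],
    [0, 0, 0, 0, 0, 0, 0],
    [0, 0, 0, 0, 0, 0, 0]
  ]
}}

```text
time: 9.05
tool_pos: [525.6, -166.1, 93.6]
tcp_rot: [180.0, -0.0, 2.7]
ft_force: [-0.6, -0.4, 0.6]
finger_gap: 85.7
```

Call:
{"api": "jog_arm", "payload": {
  "targets": [
    [0, 0, -0.02, 0, 0, 0, 0],
    [0, 0, -0.05, 0, 0, 0, 0],
    [0, 0, -0.09, 0, 0, 0, 0],
    [0, 0, -0.13, 0, 0, 0, 0],
    [0, 0, -0.15, 0, 0, 0, 0]
  ]
}}

```text
time: 9.47
tool_pos: [527.1, -166.7, 249.3]
tcp_rot: [179.8, -0.3, 2.7]
ft_force: [0.0, 0.4, 1.0]
finger_gap: 85.9
```

```bash
python3 -c "
from h import *
goto(525.7,-166.2,94,2.75)"; python3 snap.py 6 "[526,-166,70]" 75 4
```

```text
t 9.47 pos [ 527.1 -166.7  249.3] [179.84  -0.34   2.74] F [0.  0.4 1. ] gap 85.9
shift [-0.0023 -0.001   0.1553] rv [ 0.0028 -0.006  -0.0002]
side off [np.int64(344), np.int64(122)] k 4.0
top off [np.int64(363), np.int64(205)] k 4.0
```

View pics/side6.png

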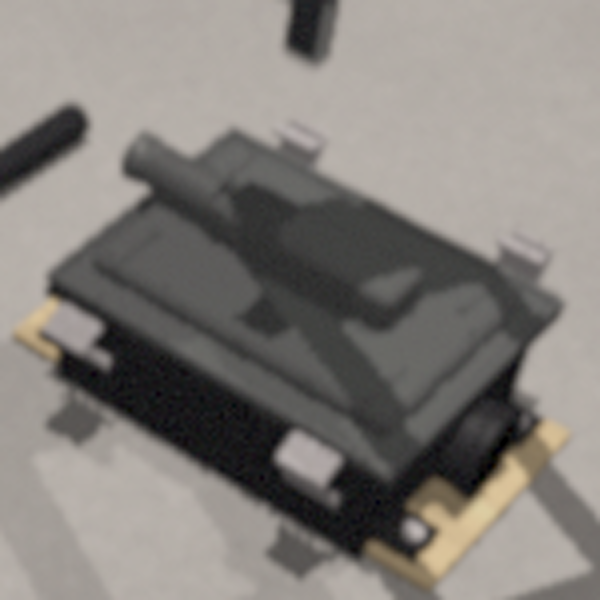

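View pics/top6.png

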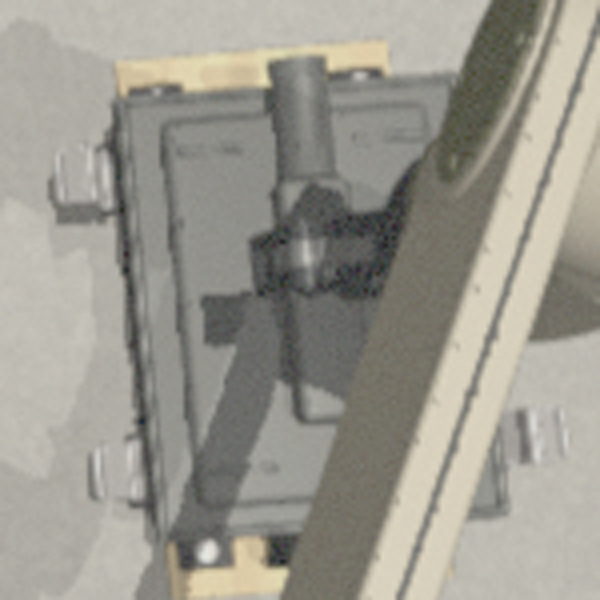

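The cover sits evenly on the box in both views, its rim flush with the box flange and all four clips leaning out. Next I shut the gripper, turn it 90° so that the stiff finger sides push, and go to clip_a.

Call:
{"api": "jog_arm", "payload": {
  "targets": [
    [0.015, -0.03, 0, 0, 0, -0.12, 0.5],
    [0.03, -0.06, 0, 0, 0, -0.24, 1],
    [0.045, -0.09, 0, 0, 0, -0.36, 1],
    [0.06, -0.12, 0, 0, 0, -0.48, 1],
    [0.073, -0.148, 0, 0, 0, -0.6, 1]
  ],
  "newtons": 60
}}

```text
time: 9.98
tool_pos: [591.3, -13.0, 242.1]
tcp_rot: [-179.9, 0.1, 37.5]
ft_force: [0.6, -0.2, -0.1]
finger_gap: 25.6
```

Call:
{"api": "jog_arm", "payload": {
  "targets": [
    [0, 0, 0, 0, 0, -0.12, 1],
    [0, 0, 0, 0, 0, -0.24, 1],
    [0, 0, 0, 0, 0, -0.36, 1],
    [0, 0, 0, 0, 0, -0.48, 1],
    [0, 0, 0, 0, 0, -0.6, 1]
  ]
}}

```text
time: 10.4
tool_pos: [590.8, -14.5, 241.9]
tcp_rot: [-179.9, 0.0, 71.9]
ft_force: [-0.4, 0.4, 0.5]
finger_gap: -0.2
```

```bash
cat >> h.py <<'E'
BOX=[525.5,-166.2,2.7]
def gl(x,y,z):
    w=place(BOX,[x,y,z])[0]; print("world",w.round(1)); goto(*w,92.7)
    from bench import r
    q=r.sense()["tool_pos"]; l=R.from_euler("z",-BOX[2],degrees=True).apply(q-[BOX[0],BOX[1],0]); f=R.from_euler("z",-BOX[2],degrees=True).apply(r.sense()["ft_force"])
    print("local tcp",l.round(1),"local F",f.round(1))
E
python3 -c "
from h import *
gl(75,150,76)"
```

```text
world [593.4 -12.8  76. ]
t 10.4 pos [590.8 -14.5 241.9] [-1.7989e+02  2.0000e-02  7.1850e+01] F [-0.4  0.4  0.5] gap -0.2
shift [0.0025 0.0022 0.1659] rv [-2.000e-03  1.000e-04 -3.638e-01]
local tcp [ 72.4 148.4 241.9] local F [-0.3  0.4  0.5]
```

Call:
{"api": "jog_arm", "payload": {
  "targets": [
    [0.0025, 0.0022, 0.03, 0, 0, -0.12, 1],
    [0.0025, 0.0022, 0.06, 0, 0, -0.24, 1],
    [0.0025, 0.0022, 0.09, 0, 0, -0.364, 1],
    [0.0025, 0.0022, 0.12, 0, 0, -0.364, 1],
    [0.0025, 0.0022, 0.13, 0, 0, -0.364, 1]
  ]
}}

```text
time: 10.82
tool_pos: [590.1, -12.6, 106.7]
tcp_rot: [-179.5, -0.1, 92.4]
ft_force: [-0.4, -0.3, -0.7]
finger_gap: -0.2
```

```bash
python3 -c "
from h import *
gl(75,145,76)"; python3 snap.py 7 "[593,-30,80]" 60 5 
```

```text
world [593.6 -17.8  76. ]
t 10.82 pos [590.1 -12.6 106.7] [-1.7948e+02 -8.0000e-02  9.2360e+01] F [-0.4 -0.3 -0.7] gap -0.2
shift [-0.0054  0.0035  0.0307] rv [-0.009  -0.0014 -0.006 ]
local tcp [ 71.8 150.3 106.7] local F [-0.5 -0.3 -0.7]
side off [np.int64(295), np.int64(149)] k 5.0
top off [np.int64(311), np.int64(189)] k 5.0
```

View pics/side7.png

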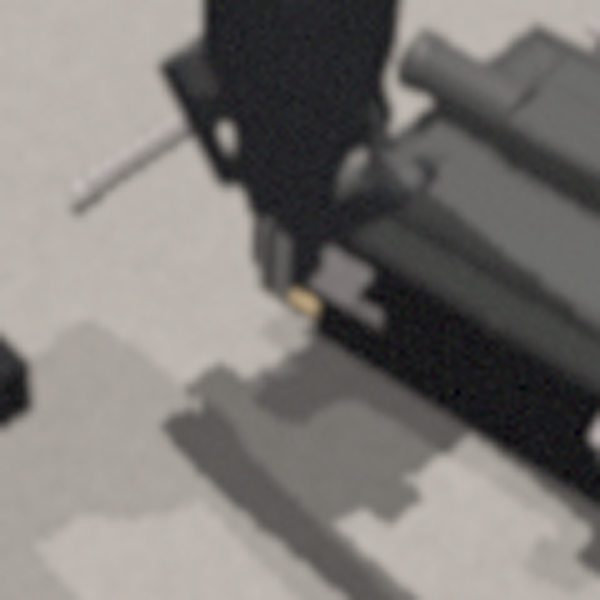

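View pics/top7.png

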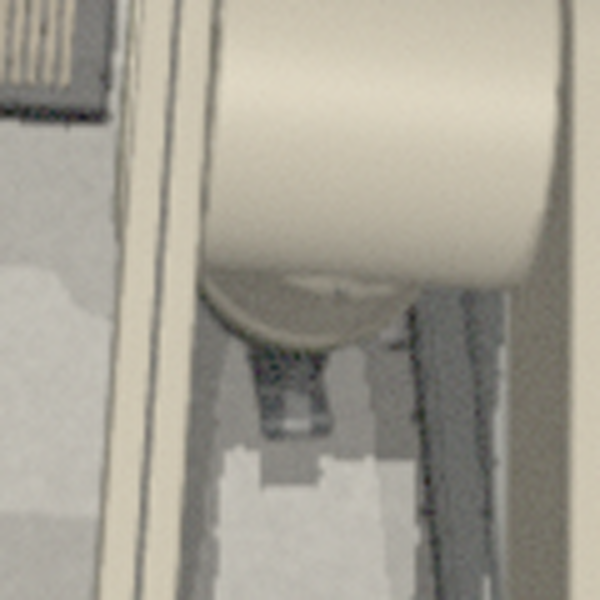

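The side view shows the shut fingers just outside clip_a's tab (at about (270,270), tab at (345,285)), with the knuckles clear of the cover. I go down and start pushing in.

Call:
{"api": "jog_arm", "payload": {
  "targets": [
    [-0.002, 0.0035, 0.015, -0.009, -0.001, -0.006, 1],
    [-0.005, 0.0035, 0.031, -0.009, -0.001, -0.006, 1],
    [-0.005, 0.0035, 0.031, -0.009, -0.001, -0.006, 1],
    [-0.005, 0.0035, 0.031, -0.009, -0.001, -0.006, 1],
    [-0.005, 0.0035, 0.031, -0.009, -0.001, -0.006, 1]
  ]
}}

```text
time: 11.33
tool_pos: [599.1, -18.0, 84.7]
tcp_rot: [179.3, 0.1, 92.7]
ft_force: [0.5, -0.2, 0.3]
finger_gap: -0.0
```

```bash
python3 -c "
from h import *
gl(75,145,76)"
```

```text
world [593.6 -17.8  76. ]
t 11.33 pos [599.1 -18.   84.7] [1.7934e+02 8.0000e-02 9.2670e+01] F [ 0.5 -0.2  0.3] gap -0.0
shift [ 0.0004 -0.0056  0.0086] rv [ 0.0114  0.0014 -0.0006]
local tcp [ 80.5 144.6  84.7] local F [ 0.5 -0.3  0.3]
```

Call:
{"api": "jog_arm", "payload": {
  "targets": [
    [0, 0, 0, 0, 0, 0, 1],
    [0, 0, 0, 0, 0, 0, 1],
    [0, 0, 0, 0, 0, 0, 1],
    [0, 0, 0, 0, 0, 0, 1]
  ]
}}

```text
time: 11.67
tool_pos: [598.2, -17.9, 83.1]
tcp_rot: [179.4, 0.1, 92.7]
ft_force: [0.2, -0.1, 0.9]
finger_gap: -0.0
```

```bash
python3 -c "
from h import *
gl(75,135,76)"
```

```text
world [594.1 -27.8  76. ]
t 11.67 pos [598.2 -17.9  83.1] [1.7944e+02 6.0000e-02 9.2690e+01] F [ 0.2 -0.1  0.9] gap -0.0
shift [-0.0097 -0.0047  0.0071] rv [ 0.0098  0.0011 -0.0002]
local tcp [ 79.6 144.7  83.1] local F [ 0.2 -0.1  0.9]
```

Call:
{"api": "jog_arm", "payload": {
  "targets": [
    [-0.003, -0.0045, 0.007, 0.009, 0, 0, 1],
    [-0.006, -0.0045, 0.007, 0.009, 0, 0, 1],
    [-0.01, -0.0045, 0.007, 0.009, 0, 0, 1],
    [-0.01, -0.0045, 0.007, 0.009, 0, 0, 1],
    [-0.01, -0.0045, 0.007, 0.009, 0, 0, 1]
  ]
}}

```text
time: 12.08
tool_pos: [593.9, -28.6, 75.4]
tcp_rot: [-180.0, 0.1, 92.7]
ft_force: [-0.3, 0.4, -0.5]
finger_gap: 0.0
```

```bash
python3 -c "
from h import *
gl(75,130,76)"
```

```text
world [594.3 -32.8  76. ]
t 12.08 pos [593.9 -28.6  75.4] [-1.800e+02  6.000e-02  9.265e+01] F [-0.3  0.4 -0.5] gap 0.0
shift [-0.0043  0.0002 -0.0006] rv [-0.0001  0.001  -0.0008]
local tcp [ 74.8 134.3  75.4] local F [-0.3  0.4 -0.5]
```

Call:
{"api": "jog_arm", "payload": {
  "targets": [
    [-0.002, 0, 0, 0, 0, 0, 1],
    [-0.004, 0, 0, 0, 0, 0, 1],
    [-0.006, 0, 0, 0, 0, 0, 1],
    [-0.008, 0, 0, 0, 0, 0, 1],
    [-0.01, 0, 0, 0, 0, 0, 1]
  ]
}}

```text
time: 12.5
tool_pos: [594.5, -38.3, 75.6]
tcp_rot: [180.0, 0.1, 92.7]
ft_force: [-0.7, 1.3, 0.4]
finger_gap: 0.0
```

```bash
python3 -c "
from h import *
gl(75,120,76)"
```

```text
world [594.8 -42.8  76. ]
t 12.5 pos [594.5 -38.3  75.6] [1.7999e+02 6.0000e-02 9.2700e+01] F [-0.7  1.3  0.4] gap 0.0
shift [-0.0045  0.0001 -0.0004] rv [ 0.0002  0.001  -0.0001]
local tcp [ 74.9 124.5  75.6] local F [-0.7  1.3  0.4]
```

Call:
{"api": "jog_arm", "payload": {
  "targets": [
    [-0.001, 0, 0, 0, 0, 0, 1],
    [-0.002, 0, 0, 0, 0, 0, 1],
    [-0.003, 0, 0, 0, 0, 0, 1],
    [-0.004, 0, 0, 0, 0, 0, 1],
    [-0.005, 0, 0, 0, 0, 0, 1]
  ]
}}

```text
time: 12.92
tool_pos: [594.6, -43.2, 75.4]
tcp_rot: [-180.0, 0.1, 92.7]
ft_force: [-0.7, 1.4, 0.0]
finger_gap: 0.1
```

Call:
{"api": "jog_arm", "payload": {
  "targets": [
    [-0.001, 0, 0, 0, 0, 0, 1],
    [-0.002, 0, 0, 0, 0, 0, 1],
    [-0.003, 0, 0, 0, 0, 0, 1]
  ]
}}

```text
time: 13.17
tool_pos: [594.8, -45.8, 75.5]
tcp_rot: [180.0, 0.0, 92.7]
ft_force: [0.2, 3.6, 2.4]
finger_gap: -0.3
```

```bash
python3 -c "
from h import *
gl(75,110,76)"
```

```text
world [595.2 -52.8  76. ]
t 13.17 pos [594.8 -45.8  75.5] [1.80e+02 2.00e-02 9.27e+01] F [0.2 3.6 2.4] gap -0.3
shift [-0.007   0.0001 -0.0005] rv [ 0.0001  0.0003 -0.    ]
local tcp [ 74.9 117.   75.5] local F [0.3 3.6 2.4]
```

Call:
{"api": "jog_arm", "payload": {
  "targets": [
    [-0.001, 0, 0, 0, 0, 0, 1],
    [-0.002, 0, 0, 0, 0, 0, 1]
  ]
}}

```text
time: 13.33
tool_pos: [594.9, -46.6, 75.7]
tcp_rot: [180.0, -0.1, 92.7]
ft_force: [-1.2, 11.4, 5.1]
finger_gap: 0.1
```

Call:
{"api": "jog_arm", "payload": {
  "targets": [
    [-0.001, 0, 0, 0, 0, 0, 1],
    [-0.002, 0, 0, 0, 0, 0, 1]
  ]
}}

```text
time: 13.5
tool_pos: [595.0, -47.6, 75.9]
tcp_rot: [180.0, -0.2, 92.7]
ft_force: [-3.0, 14.0, 6.5]
finger_gap: -0.1
```

Call:
{"api": "jog_arm", "payload": {
  "targets": [
    [-0.001, 0, 0, 0, 0, 0, 1],
    [-0.0015, 0, 0, 0, 0, 0, 1]
  ]
}}

```text
time: 13.67
tool_pos: [595.1, -48.8, 76.1]
tcp_rot: [180.0, -0.2, 92.7]
ft_force: [-1.9, 14.1, 6.4]
finger_gap: -0.1
```

Call:
{"api": "jog_arm", "payload": {
  "targets": [
    [-0.001, 0, 0, 0, 0, 0, 1],
    [-0.0015, 0, 0, 0, 0, 0, 1]
  ]
}}

```text
time: 13.83
tool_pos: [595.4, -50.7, 76.1]
tcp_rot: [180.0, -0.1, 92.8]
ft_force: [-0.9, 10.9, 4.5]
finger_gap: 0.1
```

Call:
{"api": "jog_arm", "payload": {
  "targets": [
    [-0.001, 0, 0, 0, 0, 0, 1],
    [-0.002, 0, 0, 0, 0, 0, 1]
  ]
}}

```text
time: 14.0
tool_pos: [595.5, -53.9, 75.9]
tcp_rot: [180.0, -0.0, 92.7]
ft_force: [0.6, 3.1, 1.4]
finger_gap: -0.3
```

Call:
{"api": "jog_arm", "payload": {
  "targets": [
    [-0.001, 0, 0, 0, 0, 0, 1],
    [-0.002, 0, 0, 0, 0, 0, 1]
  ]
}}

```text
time: 14.17
tool_pos: [595.4, -56.6, 75.5]
tcp_rot: [180.0, 0.0, 92.7]
ft_force: [-0.4, 8.7, 2.2]
finger_gap: -0.1
```

Call:
{"api": "jog_arm", "payload": {
  "targets": [
    [0, 0, 0, 0, 0, 0, 1]
  ]
}}

```text
time: 14.25
tool_pos: [595.4, -56.4, 75.6]
tcp_rot: [180.0, -0.0, 92.7]
ft_force: [-0.1, 6.4, 1.7]
finger_gap: 0.1
```

```bash
python3 -c "
from h import *
gl(75,140,76)"
```

```text
world [593.8 -22.8  76. ]
t 14.25 pos [595.4 -56.4  75.6] [ 1.7999e+02 -2.0000e-02  9.2690e+01] F [-0.1  6.4  1.7] gap 0.1
shift [ 0.0337  0.     -0.0004] rv [ 0.0002 -0.0004 -0.0001]
local tcp [ 75.  106.3  75.6] local F [0.2 6.4 1.7]
```

Clip_a went over the bead at 14 N and stopped 0.1 mm from the predicted home position. I back off and cross over the top to clip_c.

Call:
{"api": "jog_arm", "payload": {
  "targets": [
    [0.015, 0, 0, 0, 0, 0, 1],
    [0.02, 0, -0.03, 0, 0, 0, 1],
    [0.01, -0.01, -0.07, 0, 0, 0, 1],
    [-0.01, -0.03, -0.1, 0, 0, 0, 1],
    [-0.045, -0.05, -0.11, 0, 0, 0, 1]
  ]
}}

```text
time: 14.67
tool_pos: [549.7, -102.6, 191.3]
tcp_rot: [179.6, 0.2, 92.9]
ft_force: [1.6, -1.1, 0.1]
finger_gap: 0.0
```

```bash
python3 -c "
from h import *
gl(-75,-152,185)"; python3 snap.py 8 "[526,-166,70]" 75 4 side
```

```text
world [ 457.7 -321.6  185. ]
t 14.67 pos [ 549.7 -102.6  191.3] [1.7958e+02 1.7000e-01 9.2910e+01] F [ 1.6 -1.1  0.1] gap 0.0
shift [-0.214  -0.103   0.0062] rv [0.0073 0.0029 0.0036]
local tcp [ 27.2  62.4 191.3] local F [ 1.6 -1.2  0.1]
side off [np.int64(344), np.int64(122)] k 4.0
```

View pics/side8.png

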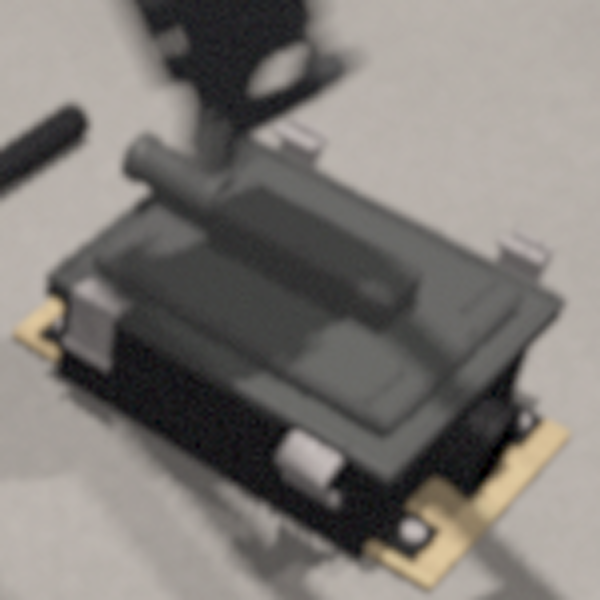

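Clip_a, at about (92,320), now stands upright with its hook over the rim. The other three clips are still open.

Call:
{"api": "jog_arm", "payload": {
  "targets": [
    [-0.036, -0.017, 0.006, 0, 0, 0, 1],
    [-0.072, -0.034, 0.006, 0, 0, 0, 1],
    [-0.108, -0.052, 0.006, 0, 0, 0, 1],
    [-0.144, -0.069, 0.006, 0, 0, 0, 1],
    [-0.18, -0.087, 0.006, 0, 0, 0, 1]
  ]
}}

```text
time: 15.13
tool_pos: [468.0, -289.2, 179.2]
tcp_rot: [-180.0, 0.1, 92.7]
ft_force: [-0.0, 0.3, 0.3]
finger_gap: 0.2
```

Call:
{"api": "jog_arm", "payload": {
  "targets": [
    [-0.02, -0.01, 0, 0, 0, 0, 1],
    [-0.034, -0.016, 0, 0, 0, 0, 1],
    [-0.034, -0.016, 0.02, 0, 0, 0, 1],
    [-0.034, -0.016, 0.04, 0, 0, 0, 1],
    [-0.034, -0.016, 0.05, 0, 0, 0, 1]
  ]
}}

```text
time: 15.55
tool_pos: [453.3, -322.2, 126.8]
tcp_rot: [-179.8, -0.1, 92.6]
ft_force: [-0.8, 1.2, -1.4]
finger_gap: -0.2
```

```bash
python3 -c "
from h import *
gl(-75,-147,76)"
```

```text
world [ 457.5 -316.6   76. ]
t 15.55 pos [ 453.3 -322.2  126.8] [-1.7984e+02 -6.0000e-02  9.2610e+01] F [-0.8  1.2 -1.4] gap -0.2
shift [0.0054 0.0046 0.0508] rv [-0.0028 -0.001  -0.0015]
local tcp [ -79.4 -152.4  126.8] local F [-0.7  1.3 -1.4]
```

Call:
{"api": "jog_arm", "payload": {
  "targets": [
    [0.002, 0.002, 0.02, 0, 0, 0, 1],
    [0.004, 0.002, 0.04, 0, 0, 0, 1],
    [0.005, 0.002, 0.05, 0, 0, 0, 1],
    [0.005, 0.002, 0.05, 0, 0, 0, 1],
    [0.005, 0.002, 0.05, 0, 0, 0, 1]
  ]
}}

```text
time: 15.97
tool_pos: [456.2, -317.3, 79.4]
tcp_rot: [-179.9, 0.0, 92.7]
ft_force: [-0.1, -0.5, 0.4]
finger_gap: 0.2
```

Call:
{"api": "jog_arm", "payload": {
  "targets": [
    [0, 0, 0, 0, 0, 0, 1],
    [0, 0, 0, 0, 0, 0, 1],
    [0, 0, 0, 0, 0, 0, 1]
  ]
}}

```text
time: 16.22
tool_pos: [457.2, -318.6, 81.2]
tcp_rot: [179.9, 0.2, 92.7]
ft_force: [-0.7, 0.8, 0.7]
finger_gap: -0.1
```

```bash
python3 -c "
from h import *
gl(-75,-135,76)"
```

```text
world [ 456.9 -304.6   76. ]
t 16.22 pos [ 457.2 -318.6   81.2] [1.799e+02 1.600e-01 9.269e+01] F [-0.7  0.8  0.7] gap -0.1
shift [0.014  0.0004 0.0052] rv [ 0.0017  0.0027 -0.0002]
local tcp [ -75.4 -149.    81.2] local F [-0.6  0.8  0.7]
```

Call:
{"api": "jog_arm", "payload": {
  "targets": [
    [0.004, 0, 0.003, 0, 0.002, 0, 1],
    [0.008, 0, 0.005, 0, 0.002, 0, 1],
    [0.012, 0, 0.005, 0, 0.002, 0, 1],
    [0.015, 0, 0.005, 0, 0.002, 0, 1],
    [0.018, 0, 0.005, 0, 0.002, 0, 1]
  ]
}}

```text
time: 16.63
tool_pos: [455.6, -299.5, 74.7]
tcp_rot: [-180.0, -0.0, 92.7]
ft_force: [-0.4, -0.7, 1.2]
finger_gap: 0.2
```

```bash
python3 -c "
from h import *
gl(-75,-120,76)"
```

```text
world [ 456.2 -289.6   76. ]
t 16.63 pos [ 455.6 -299.5   74.7] [-1.800e+02 -4.000e-02  9.271e+01] F [-0.4 -0.7  1.2] gap 0.2
shift [ 0.0099  0.0012 -0.0013] rv [-0.     -0.0007  0.0001]
local tcp [ -76.2 -129.9   74.7] local F [-0.4 -0.7  1.2]
```

Call:
{"api": "jog_arm", "payload": {
  "targets": [
    [0.002, 0.001, -0.001, 0, 0, 0, 1],
    [0.004, 0.001, -0.001, 0, 0, 0, 1],
    [0.006, 0.001, -0.001, 0, 0, 0, 1],
    [0.008, 0.001, -0.001, 0, 0, 0, 1],
    [0.01, 0.001, -0.001, 0, 0, 0, 1]
  ]
}}

```text
time: 17.05
tool_pos: [456.1, -289.7, 75.8]
tcp_rot: [180.0, -0.1, 92.7]
ft_force: [-0.5, -1.9, 1.1]
finger_gap: -0.1
```

Call:
{"api": "jog_arm", "payload": {
  "targets": [
    [0.001, 0, 0, 0, 0, 0, 1],
    [0.002, 0, 0, 0, 0, 0, 1],
    [0.003, 0, 0, 0, 0, 0, 1]
  ]
}}

```text
time: 17.3
tool_pos: [456.0, -287.3, 75.9]
tcp_rot: [180.0, 0.0, 92.7]
ft_force: [-0.9, -4.5, 0.9]
finger_gap: 0.0
```

```bash
python3 -c "
from h import *
gl(-75,-106.2,76)"
```

```text
world [ 455.6 -275.8   76. ]
t 17.3 pos [ 456.  -287.3   75.9] [179.99   0.    92.69] F [-0.9 -4.5  0.9] gap 0.0
shift [ 0.0115  0.0001 -0.0001] rv [ 0.0002  0.     -0.0002]
local tcp [ -75.1 -117.7   75.9] local F [-1.1 -4.5  0.9]
```

Call:
{"api": "jog_arm", "payload": {
  "targets": [
    [0.001, 0, 0, 0, 0, 0, 1],
    [0.002, 0, 0, 0, 0, 0, 1]
  ]
}}

```text
time: 17.47
tool_pos: [456.0, -286.0, 76.4]
tcp_rot: [180.0, 0.1, 92.7]
ft_force: [-0.8, -7.8, 1.9]
finger_gap: -0.0
```

Call:
{"api": "jog_arm", "payload": {
  "targets": [
    [0.001, 0, 0, 0, 0, 0, 1],
    [0.002, 0, 0, 0, 0, 0, 1]
  ]
}}

```text
time: 17.63
tool_pos: [456.0, -285.1, 76.7]
tcp_rot: [179.9, 0.2, 92.7]
ft_force: [-1.7, -12.9, -0.0]
finger_gap: 0.2
```

Call:
{"api": "jog_arm", "payload": {
  "targets": [
    [0.001, 0, 0, 0, 0, 0, 1],
    [0.0015, 0, 0, 0, 0, 0, 1]
  ]
}}

```text
time: 17.8
tool_pos: [456.0, -284.6, 76.9]
tcp_rot: [179.9, 0.3, 92.7]
ft_force: [-1.4, -16.2, -0.9]
finger_gap: -0.3
```

Call:
{"api": "jog_arm", "payload": {
  "targets": [
    [0.001, 0, 0, 0, 0, 0, 1],
    [0.0015, 0, 0, 0, 0, 0, 1]
  ]
}}

```text
time: 17.97
tool_pos: [456.0, -283.5, 77.1]
tcp_rot: [179.9, 0.3, 92.6]
ft_force: [-1.9, -16.7, 1.8]
finger_gap: -0.1
```

Call:
{"api": "jog_arm", "payload": {
  "targets": [
    [0.001, 0, 0, 0, 0, 0, 1]
  ]
}}

```text
time: 18.05
tool_pos: [456.0, -282.6, 77.3]
tcp_rot: [179.9, 0.3, 92.6]
ft_force: [-2.8, -15.8, 3.8]
finger_gap: -0.1
```

Call:
{"api": "jog_arm", "payload": {
  "targets": [
    [0.001, 0, 0, 0, 0, 0, 1],
    [0.0015, 0, 0, 0, 0, 0, 1]
  ]
}}

```text
time: 18.22
tool_pos: [456.1, -280.2, 77.4]
tcp_rot: [179.9, 0.2, 92.6]
ft_force: [-0.3, -9.1, 3.1]
finger_gap: -0.1
```

Call:
{"api": "jog_arm", "payload": {
  "targets": [
    [0.001, 0, 0, 0, 0, 0, 1],
    [0.0015, 0, 0, 0, 0, 0, 1]
  ]
}}

```text
time: 18.38
tool_pos: [455.6, -276.1, 76.1]
tcp_rot: [180.0, -0.0, 92.7]
ft_force: [1.2, -1.9, 0.6]
finger_gap: 0.1
```

Call:
{"api": "jog_arm", "payload": {
  "targets": [
    [0.001, 0, 0, 0, 0, 0, 1],
    [0.001, 0, 0, 0, 0, 0, 1]
  ]
}}

```text
time: 18.55
tool_pos: [455.6, -275.9, 76.1]
tcp_rot: [180.0, 0.1, 92.7]
ft_force: [-0.3, -6.7, 1.3]
finger_gap: 0.1
```

```bash
python3 -c "
from h import *
gl(-75,-106.2,76)"
```

```text
world [ 455.6 -275.8   76. ]
t 18.55 pos [ 455.6 -275.9   76.1] [1.7996e+02 7.0000e-02 9.2690e+01] F [-0.3 -6.7  1.3] gap 0.1
shift [ 0.0001 -0.      0.0001] rv [ 0.0007  0.0013 -0.0002]
local tcp [ -75.  -106.3   76.1] local F [-0.6 -6.7  1.3]
```

Clip_c is home: it peaked at about 17 N and stopped at local y −106.3. Clip_d is on the same side, so I retreat and slide along to it.

Call:
{"api": "jog_arm", "payload": {
  "targets": [
    [-0.02, 0, 0, 0, 0, 0, 1],
    [-0.046, 0.005, 0, 0, 0, 0, 1],
    [-0.046, 0.035, 0, 0, 0, 0, 1],
    [-0.046, 0.07, 0, 0, 0, 0, 1],
    [-0.046, 0.105, 0, 0, 0, 0, 1]
  ]
}}

```text
time: 18.97
tool_pos: [562.9, -315.7, 75.0]
tcp_rot: [-179.9, -0.1, 92.6]
ft_force: [0.2, -1.2, -0.2]
finger_gap: 0.0
```

Call:
{"api": "jog_arm", "payload": {
  "targets": [
    [0, 0.025, 0, 0, 0, 0, 1],
    [0, 0.045, 0, 0, 0, 0, 1],
    [0, 0.045, 0, 0, 0, 0, 1],
    [0, 0.045, 0, 0, 0, 0, 1],
    [0, 0.045, 0, 0, 0, 0, 1]
  ]
}}

```text
time: 19.38
tool_pos: [606.5, -313.1, 74.7]
tcp_rot: [-179.9, -0.1, 92.7]
ft_force: [-0.8, -0.3, -0.6]
finger_gap: -0.2
```

```bash
python3 -c "
from h import *
gl(75,-130,76)"; python3 snap.py 9 "[526,-166,70]" 75 4 side
```

```text
world [ 606.5 -292.5   76. ]
t 19.38 pos [ 606.5 -313.1   74.7] [-1.799e+02 -1.300e-01  9.271e+01] F [-0.8 -0.3 -0.6] gap -0.2
shift [ 0.0205  0.001  -0.0013] rv [-0.0018 -0.0023  0.0002]
local tcp [  74.  -150.5   74.7] local F [-0.8 -0.2 -0.6]
side off [np.int64(344), np.int64(122)] k 4.0
```

View pics/side9.png

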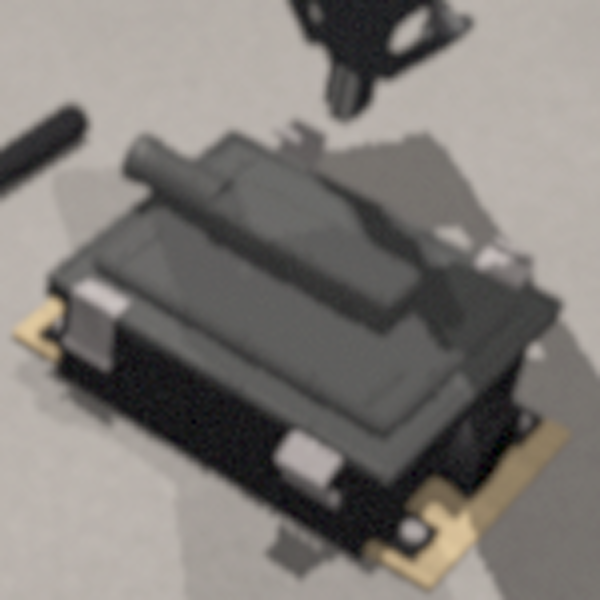

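Clip_c's hook now lies over the far rim at about (500,258). Clips a and c are home, b and d still open. Next is clip_d.

Call:
{"api": "jog_arm", "payload": {
  "targets": [
    [0.004, 0.001, -0.001, 0, -0.002, 0, 1],
    [0.008, 0.001, -0.001, 0, -0.002, 0, 1],
    [0.012, 0.001, -0.001, 0, -0.002, 0, 1],
    [0.016, 0.001, -0.001, 0, -0.002, 0, 1],
    [0.02, 0.001, -0.001, 0, -0.002, 0, 1]
  ]
}}

```text
time: 19.85
tool_pos: [607.3, -293.3, 76.9]
tcp_rot: [180.0, 0.1, 92.7]
ft_force: [0.2, 0.1, -0.4]
finger_gap: 0.1
```

Call:
{"api": "jog_arm", "payload": {
  "targets": [
    [0.002, 0, 0, 0, 0, 0, 1],
    [0.004, 0, 0, 0, 0, 0, 1],
    [0.006, 0, 0, 0, 0, 0, 1],
    [0.008, 0, 0, 0, 0, 0, 1],
    [0.01, 0, 0, 0, 0, 0, 1]
  ]
}}

```text
time: 20.27
tool_pos: [607.0, -283.7, 76.8]
tcp_rot: [180.0, 0.1, 92.7]
ft_force: [-0.4, -0.8, 0.5]
finger_gap: -0.3
```

```bash
python3 -c "
from h import *
gl(75,-106.2,76)"
```

```text
world [ 605.4 -268.7   76. ]
t 20.27 pos [ 607.  -283.7   76.8] [1.7999e+02 7.0000e-02 9.2690e+01] F [-0.4 -0.8  0.5] gap -0.3
shift [ 0.015  -0.0009  0.0007] rv [ 0.0001  0.0012 -0.0002]
local tcp [  75.9 -121.2   76.8] local F [-0.4 -0.8  0.5]
```

Call:
{"api": "jog_arm", "payload": {
  "targets": [
    [0.001, 0, 0, 0, 0, 0, 1],
    [0.002, 0, 0, 0, 0, 0, 1],
    [0.003, 0, 0, 0, 0, 0, 1],
    [0.004, 0, 0, 0, 0, 0, 1]
  ]
}}

```text
time: 20.6
tool_pos: [606.8, -279.7, 76.7]
tcp_rot: [-180.0, 0.1, 92.7]
ft_force: [0.6, -0.0, 0.2]
finger_gap: -0.1
```

Call:
{"api": "jog_arm", "payload": {
  "targets": [
    [0.001, 0, 0, 0, 0, 0, 1],
    [0.002, 0, 0, 0, 0, 0, 1]
  ]
}}

```text
time: 20.77
tool_pos: [606.7, -278.6, 76.9]
tcp_rot: [180.0, 0.1, 92.7]
ft_force: [-0.8, -5.3, -0.7]
finger_gap: -0.1
```

Call:
{"api": "jog_arm", "payload": {
  "targets": [
    [0.001, 0, 0, 0, 0, 0, 1],
    [0.0015, 0, 0, 0, 0, 0, 1]
  ]
}}

```text
time: 20.93
tool_pos: [606.7, -277.9, 77.1]
tcp_rot: [180.0, 0.2, 92.7]
ft_force: [-1.2, -9.1, -0.7]
finger_gap: 0.3
```

Call:
{"api": "jog_arm", "payload": {
  "targets": [
    [0.001, 0, 0, 0, 0, 0, 1],
    [0.0015, 0, 0, 0, 0, 0, 1]
  ]
}}

```text
time: 21.1
tool_pos: [606.7, -277.0, 77.4]
tcp_rot: [179.9, 0.3, 92.6]
ft_force: [-0.4, -10.3, 0.3]
finger_gap: 0.1
```

Call:
{"api": "jog_arm", "payload": {
  "targets": [
    [0.001, 0, 0, 0, 0, 0, 1],
    [0.0015, 0, 0, 0, 0, 0, 1]
  ]
}}

```text
time: 21.27
tool_pos: [606.7, -275.7, 77.7]
tcp_rot: [179.9, 0.3, 92.6]
ft_force: [-1.3, -9.0, 2.8]
finger_gap: -0.1
```

Call:
{"api": "jog_arm", "payload": {
  "targets": [
    [0.001, 0, 0, 0, 0, 0, 1],
    [0.0015, 0, 0, 0, 0, 0, 1]
  ]
}}

```text
time: 21.43
tool_pos: [606.8, -273.5, 77.8]
tcp_rot: [179.9, 0.2, 92.6]
ft_force: [-0.6, -4.9, 1.4]
finger_gap: -0.0
```

Call:
{"api": "jog_arm", "payload": {
  "targets": [
    [0.001, 0, 0, 0, 0, 0, 1],
    [0.0015, 0, 0, 0, 0, 0, 1]
  ]
}}

```text
time: 21.6
tool_pos: [606.3, -270.0, 76.7]
tcp_rot: [180.0, 0.0, 92.7]
ft_force: [0.4, -1.8, 0.0]
finger_gap: 0.2
```

Call:
{"api": "jog_arm", "payload": {
  "targets": [
    [0.001, 0, 0, 0, 0, 0, 1],
    [0.001, 0, 0, 0, 0, 0, 1]
  ]
}}

```text
time: 21.77
tool_pos: [606.1, -268.6, 76.3]
tcp_rot: [-180.0, 0.0, 92.7]
ft_force: [-0.3, -0.9, 0.8]
finger_gap: 0.3
```

Call:
{"api": "jog_arm", "payload": {
  "targets": [
    [0.001, 0, 0, 0, 0, 0, 1],
    [0.001, 0, 0, 0, 0, 0, 1]
  ]
}}

```text
time: 21.93
tool_pos: [606.1, -268.1, 76.4]
tcp_rot: [-180.0, 0.1, 92.7]
ft_force: [-0.1, 0.2, -0.4]
finger_gap: -0.0
```

```bash
python3 -c "
from h import *
gl(75,-106.2,76)"
```

```text
world [ 605.4 -268.7   76. ]
t 21.93 pos [ 606.1 -268.1   76.4] [-1.7998e+02  6.0000e-02  9.2710e+01] F [-0.1  0.2 -0.4] gap -0.0
shift [-0.0006 -0.0007  0.0004] rv [-0.0004  0.001   0.0001]
local tcp [  75.7 -105.6   76.4] local F [-0.1  0.2 -0.4]
```

Call:
{"api": "jog_arm", "payload": {
  "targets": [
    [0.001, 0, 0, 0, 0, 0, 1],
    [0.001, 0, 0, 0, 0, 0, 1]
  ]
}}

```text
time: 22.1
tool_pos: [606.1, -267.8, 76.5]
tcp_rot: [-180.0, 0.1, 92.7]
ft_force: [0.2, -3.7, -2.6]
finger_gap: -0.1
```

Clip_d has reached its stop as well. I back off and cross over to clip_b.

Call:
{"api": "jog_arm", "payload": {
  "targets": [
    [-0.015, 0, 0, 0, 0, 0, 1],
    [-0.025, -0.01, -0.03, 0, 0, 0, 1],
    [-0.02, -0.02, -0.07, 0, 0, 0, 1],
    [0, -0.03, -0.1, 0, 0, 0, 1],
    [0.03, -0.045, -0.11, 0, 0, 0, 1]
  ]
}}

```text
time: 22.52
tool_pos: [562.1, -242.9, 193.1]
tcp_rot: [179.5, 0.3, 92.5]
ft_force: [1.2, -0.5, 1.8]
finger_gap: 0.1
```

Call:
{"api": "jog_arm", "payload": {
  "targets": [
    [0.037, -0.017, 0, 0, 0, 0, 1],
    [0.074, -0.034, 0, 0, 0, 0, 1],
    [0.111, -0.05, 0, 0, 0, 0, 1],
    [0.148, -0.067, 0, 0, 0, 0, 1],
    [0.185, -0.085, 0, 0, 0, 0, 1]
  ]
}}

```text
time: 22.93
tool_pos: [465.5, -57.5, 186.7]
tcp_rot: [180.0, 0.0, 92.7]
ft_force: [0.6, 0.5, 0.1]
finger_gap: -0.1
```

```bash
python3 -c "
from h import *
gl(-75,152,130)"; python3 snap.py 10 "[526,-166,70]" 75 4 side
```

```text
world [443.4 -17.9 130. ]
t 22.93 pos [465.5 -57.5 186.7] [1.7997e+02 3.0000e-02 9.2660e+01] F [0.6 0.5 0.1] gap -0.1
shift [ 0.0406 -0.0202  0.0567] rv [ 0.0006  0.0005 -0.0007]
local tcp [-54.9 111.4 186.7] local F [0.7 0.5 0.1]
side off [np.int64(344), np.int64(122)] k 4.0
```

View pics/side10.png

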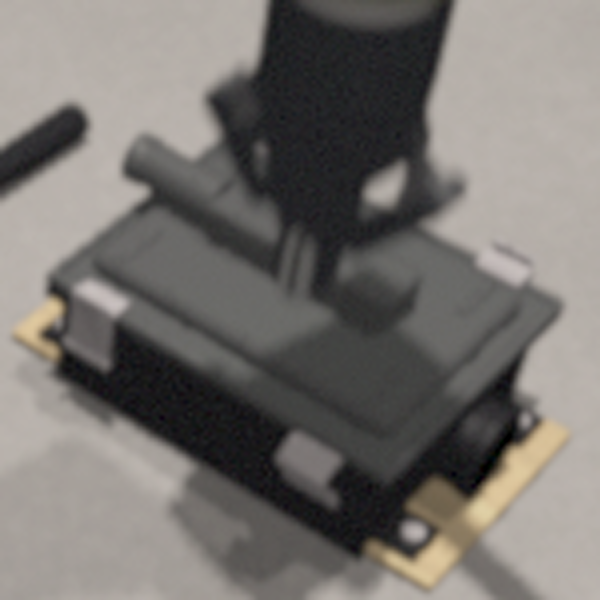

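Clips a and c are visibly over the rim, the gripper hides d, and b at (305,465) is still open.

Call:
{"api": "jog_arm", "payload": {
  "targets": [
    [0.02, -0.01, 0, 0, 0, 0, 1],
    [0.04, -0.02, 0.01, 0, 0, 0, 1],
    [0.041, -0.02, 0.03, 0, 0, 0, 1],
    [0.041, -0.02, 0.05, 0, 0, 0, 1],
    [0.041, -0.02, 0.057, 0, 0, 0, 1]
  ]
}}

```text
time: 23.4
tool_pos: [443.0, -18.2, 127.2]
tcp_rot: [-179.8, 0.0, 92.7]
ft_force: [-1.0, -0.2, -0.5]
finger_gap: 0.0
```

Call:
{"api": "jog_arm", "payload": {
  "targets": [
    [0, 0, 0.02, 0, 0, 0, 1],
    [0, 0, 0.04, 0, 0, 0, 1],
    [0, 0, 0.053, 0, 0, 0, 1],
    [0, 0, 0.053, 0, 0, 0, 1],
    [0, 0, 0.053, 0, 0, 0, 1]
  ]
}}

```text
time: 23.82
tool_pos: [444.1, -18.9, 76.4]
tcp_rot: [-179.9, 0.0, 92.7]
ft_force: [1.1, 0.1, 0.8]
finger_gap: -0.3
```

Call:
{"api": "jog_arm", "payload": {
  "targets": [
    [0, 0, 0, 0, 0, 0, 1],
    [0, 0, 0, 0, 0, 0, 1],
    [0, 0, 0, 0, 0, 0, 1]
  ]
}}

```text
time: 24.07
tool_pos: [445.4, -18.8, 77.8]
tcp_rot: [179.9, 0.1, 92.7]
ft_force: [0.8, -1.0, -0.2]
finger_gap: 0.0
```

```bash
python3 -c "
from h import *
gl(-75,130,76)"
```

```text
world [444.5 -39.9  76. ]
t 24.07 pos [445.4 -18.8  77.8] [1.7988e+02 8.0000e-02 9.2690e+01] F [ 0.8 -1.  -0.2] gap 0.0
shift [-0.021  -0.0019  0.0018] rv [ 0.0021  0.0014 -0.0002]
local tcp [-73.1 151.   77.8] local F [ 0.8 -1.  -0.2]
```

Call:
{"api": "jog_arm", "payload": {
  "targets": [
    [-0.004, -0.001, 0.0015, 0, 0, 0, 1],
    [-0.008, -0.001, 0.0015, 0, 0, 0, 1],
    [-0.012, -0.001, 0.0015, 0, 0, 0, 1],
    [-0.016, -0.001, 0.0015, 0, 0, 0, 1],
    [-0.02, -0.001, 0.0015, 0, 0, 0, 1]
  ]
}}

```text
time: 24.48
tool_pos: [444.3, -39.2, 75.0]
tcp_rot: [180.0, 0.1, 92.7]
ft_force: [0.6, -0.6, 0.7]
finger_gap: -0.3
```

Call:
{"api": "jog_arm", "payload": {
  "targets": [
    [-0.002, 0, 0, 0, 0, 0, 1],
    [-0.004, 0, 0, 0, 0, 0, 1],
    [-0.006, 0, 0, 0, 0, 0, 1],
    [-0.008, 0, 0, 0, 0, 0, 1],
    [-0.01, 0, 0, 0, 0, 0, 1]
  ]
}}

```text
time: 24.9
tool_pos: [444.8, -48.7, 74.9]
tcp_rot: [180.0, 0.1, 92.7]
ft_force: [-0.0, 1.2, 0.7]
finger_gap: 0.2
```

```bash
python3 -c "
from h import *
gl(-75,106.2,76)"
```

```text
world [445.6 -63.7  76. ]
t 24.9 pos [444.8 -48.7  74.9] [1.80e+02 5.00e-02 9.27e+01] F [-0.   1.2  0.7] gap 0.2
shift [-0.015   0.0001 -0.0011] rv [ 0.      0.0009 -0.    ]
local tcp [-75.1 121.2  74.9] local F [0.  1.2 0.7]
```

Call:
{"api": "jog_arm", "payload": {
  "targets": [
    [-0.001, 0, -0.001, 0, 0, 0, 1],
    [-0.002, 0, -0.001, 0, 0, 0, 1],
    [-0.003, 0, -0.001, 0, 0, 0, 1]
  ]
}}

```text
time: 25.15
tool_pos: [444.9, -51.7, 76.0]
tcp_rot: [180.0, 0.1, 92.7]
ft_force: [0.2, 0.8, 0.9]
finger_gap: 0.2
```

Call:
{"api": "jog_arm", "payload": {
  "targets": [
    [-0.001, 0, 0, 0, 0, 0, 1],
    [-0.002, 0, 0, 0, 0, 0, 1]
  ]
}}

```text
time: 25.32
tool_pos: [445.0, -53.2, 76.0]
tcp_rot: [180.0, 0.0, 92.7]
ft_force: [0.3, 6.1, 3.2]
finger_gap: -0.1
```

Call:
{"api": "jog_arm", "payload": {
  "targets": [
    [-0.001, 0, 0, 0, 0, 0, 1],
    [-0.0015, 0, 0, 0, 0, 0, 1]
  ]
}}

```text
time: 25.48
tool_pos: [445.1, -53.7, 76.1]
tcp_rot: [180.0, -0.1, 92.7]
ft_force: [-2.1, 10.1, 5.3]
finger_gap: 0.1
```

Call:
{"api": "jog_arm", "payload": {
  "targets": [
    [-0.001, 0, 0, 0, 0, 0, 1],
    [-0.0015, 0, 0, 0, 0, 0, 1]
  ]
}}

```text
time: 25.65
tool_pos: [445.2, -54.6, 76.2]
tcp_rot: [180.0, -0.2, 92.7]
ft_force: [-1.6, 13.8, 7.5]
finger_gap: -0.1
```

Call:
{"api": "jog_arm", "payload": {
  "targets": [
    [-0.001, 0, 0, 0, 0, 0, 1],
    [-0.0015, 0, 0, 0, 0, 0, 1]
  ]
}}

```text
time: 25.82
tool_pos: [445.3, -56.1, 76.2]
tcp_rot: [180.0, -0.1, 92.7]
ft_force: [-1.4, 11.0, 4.4]
finger_gap: 0.1
```

Call:
{"api": "jog_arm", "payload": {
  "targets": [
    [-0.001, 0, 0, 0, 0, 0, 1],
    [-0.0015, 0, 0, 0, 0, 0, 1]
  ]
}}

```text
time: 25.98
tool_pos: [445.5, -58.4, 76.2]
tcp_rot: [180.0, -0.1, 92.7]
ft_force: [-0.3, 4.8, 2.7]
finger_gap: -0.2
```

Call:
{"api": "jog_arm", "payload": {
  "targets": [
    [-0.001, 0, 0, 0, 0, 0, 1],
    [-0.0015, 0, 0, 0, 0, 0, 1]
  ]
}}

```text
time: 26.15
tool_pos: [445.4, -61.2, 76.0]
tcp_rot: [180.0, 0.1, 92.7]
ft_force: [-0.4, -0.9, -0.6]
finger_gap: -0.1
```

Call:
{"api": "jog_arm", "payload": {
  "targets": [
    [-0.001, 0, 0, 0, 0, 0, 1],
    [-0.002, 0, 0, 0, 0, 0, 1]
  ]
}}

```text
time: 26.32
tool_pos: [445.3, -63.3, 75.9]
tcp_rot: [-180.0, 0.1, 92.7]
ft_force: [0.1, 0.2, -0.4]
finger_gap: -0.2
```

Call:
{"api": "jog_arm", "payload": {
  "targets": [
    [-0.001, 0, 0, 0, 0, 0, 1],
    [-0.001, 0, 0, 0, 0, 0, 1]
  ]
}}

```text
time: 26.48
tool_pos: [445.4, -64.3, 75.9]
tcp_rot: [-180.0, 0.1, 92.7]
ft_force: [0.1, 1.0, -0.2]
finger_gap: -0.0
```

```bash
python3 -c "
from h import *
gl(-75,106.2,76)"
```

```text
world [445.6 -63.7  76. ]
t 26.48 pos [445.4 -64.3  75.9] [-1.800e+02  5.000e-02  9.268e+01] F [ 0.1  1.  -0.2] gap -0.0
shift [ 0.0006  0.0002 -0.0001] rv [-0.0001  0.0009 -0.0004]
local tcp [-75.2 105.6  75.9] local F [ 0.1  1.  -0.2]
```

Call:
{"api": "jog_arm", "payload": {
  "targets": [
    [-0.001, 0, 0, 0, 0, 0, 1],
    [-0.001, 0, 0, 0, 0, 0, 1]
  ]
}}

```text
time: 26.65
tool_pos: [445.4, -64.6, 75.9]
tcp_rot: [-180.0, -0.0, 92.7]
ft_force: [0.1, 3.5, 2.6]
finger_gap: 0.0
```

Call:
{"api": "jog_arm", "payload": {
  "targets": [
    [0.02, 0, 0, 0, 0, 0, 1],
    [0.04, 0, -0.03, 0, 0, 0, 1],
    [0.06, 0, -0.07, 0, 0, 0, 1],
    [0.09, 0, -0.11, 0, 0, 0, 1],
    [0.12, 0, -0.15, 0, 0, 0, 1]
  ]
}}

```text
time: 27.07
tool_pos: [440.1, 43.6, 211.7]
tcp_rot: [180.0, 0.1, 92.6]
ft_force: [1.2, 0.1, -0.1]
finger_gap: -0.1
```

Call:
{"api": "jog_arm", "payload": {
  "targets": [
    [0.04, 0, -0.01, 0, 0, 0, 1],
    [0.08, 0, -0.02, 0, 0, 0, 1],
    [0.12, 0, -0.02, 0, 0, 0, 1],
    [0.15, 0, -0.02, 0, 0, 0, 1],
    [0.15, 0, -0.02, 0, 0, 0, 1]
  ]
}}

```text
time: 27.48
tool_pos: [432.8, 197.6, 230.3]
tcp_rot: [180.0, -0.1, 92.9]
ft_force: [1.8, -0.7, 0.0]
finger_gap: -0.0
```

```bash
python3 snap.py 11 "[526,-166,70]" 75 4; python3 -c "
from bench import r;print(r.sense()['time'],r.sense()['tool_pos'])"
```

```text
side off [np.int64(344), np.int64(122)] k 4.0
top off [np.int64(363), np.int64(205)] k 4.0
27.5833 [433.12563954 193.71093495 229.74556606]
```

View pics/side11.png

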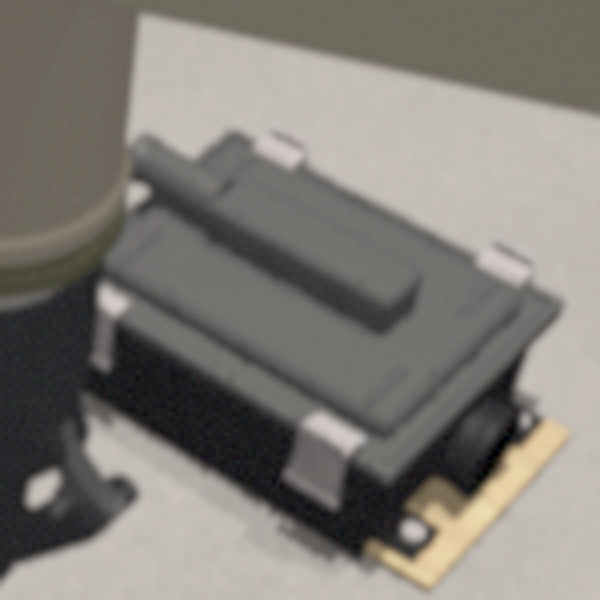

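View pics/top11.png

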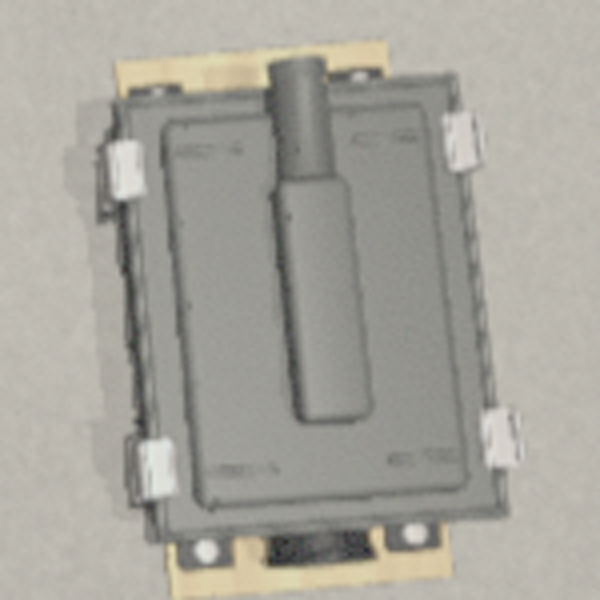

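All four clips sit over the rim in the top view, at (125,170), (463,140), (155,468) and (503,437). The cover is square on the box and the arm is clear. I let the arm settle, then hand in.

Call:
{"api": "jog_arm", "payload": {
  "targets": [
    [0, 0, 0, 0, 0, 0, 1],
    [0, 0, 0, 0, 0, 0, 1],
    [0, 0, 0, 0, 0, 0, 1],
    [0, 0, 0, 0, 0, 0, 1],
    [0, 0, 0, 0, 0, 0, 1]
  ]
}}

```text
time: 28.0
tool_pos: [433.6, 192.2, 230.0]
tcp_rot: [180.0, 0.1, 92.6]
ft_force: [-0.4, -0.7, -0.1]
finger_gap: 0.3
```

```bash
python3 -c "
from bench import r;print(r.hand_in())"
```

```text
the job is handed in; nothing more can be done
None
```

The cover is on the box with all four clips pressed home, and the job was handed in at 28 s; hand-in gave no verdict. I gripped the cover by its duct, lowered it into the mouth until it rested on the seal, and let go. Then I pressed the clips in the order a, c, d, b. The highest force I read at the wrist was about 17 N, on clip_c. It is only read at the end of each move, so brief peaks in between would not show.

**Last checks:** the final pictures show all four hooks over the rim, the cover square on the box and the arm clear. Each clip was pushed until the finger met a firm stop.

**What disagreed:** the side camera read about 2.4 mm too far in x compared with the arm, so I went by the top camera and the arm. Clips d and b stopped about 1 mm further in than predicted, which could be a small error in my box heading. The seal height and clip angles could not be measured directly. I did not recheck the bystanders by measurement at the end, but no move went near them.

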